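# Restock and wedge the canister row

### The arm

A 6-joint arm with a two-finger parallel gripper is mounted at the origin on the work surface. World frame = base frame: x ahead of the robot, y to its left, z up, the work surface at z = 0. Lengths are in m, angles in rad, forces in N, time in s.
With the tool pointing down it reaches from about 0.3 to 0.775 m from the base axis. Payload 14.6 kg.
Tool frame: the origin (TCP) lies at the very end of the fingers, on their centre line; the grasp point (between the pads) lies 19 mm behind it; z points along the fingers, y is the line along which they close (so a half turn about z gives the same grasp; the last joint's range is limited). The gripper opens to 94 mm and grips with 3 to 60 N. Pads are 16 mm wide; open, the fingers measure 119 mm over their backs; the gripper's body (75 mm by 177 mm) begins 78 mm behind the grasp point.
Start: joints at [-1.209, 0.3, 1.521, -0, 1.321, -0.067], TCP at [0.229, -0.5, 0.205] pointing down, gripper open.
Joint ranges: [-3.03, 3.03], [-0.79, 2.21], [0.23, 2.52], [-1.04, 4.18], [0, 3.07], [-2.55, 2.55]. Speed limits (rad/s): [2.22, 2.22, 2.57, 3.14, 3.14, 3.14].

### API

Orientations are given as [roll, pitch, yaw] about the fixed x, y, z axes, in that order (R = Rz(yaw) Ry(pitch) Rx(roll)).
In Python, from station import ctrl gives the robot as it stands.
- The arm moves only by the tool move_arm, never from a script. Its argument "increments" is a list of rows, each a list of 7 numbers: the opening, from 0 (shut) to 1 (fully open), then the shift along the tool's x, y, z in units of 50 mm (1.0 is 50 mm), then the turn, a rotation vector about the tool's x, y, z in rad. In form: [[claw, tx, ty, tz, rx, ry, rz], ...]. A call has 1 to 20 rows; each row shifts and turns the commanded pose from where the row before left it, along the tool's axes as they then stand; what a row does not reach is not made up. A row lasts 1/10 s, in which the tool goes at most 50 mm and 8.59 degrees, less where a joint would pass 70% of its speed; a pose out of reach is approached as far as the arm can. A call is refused whole if a number of a shift passes 1 or a number of a turn 0.15, either way. A call with a gripper value outside its range is refused whole. The fingers move at their own pace and stop on an object; "force" is the grip in N (left out, the last holds). Time passes only in rows, so rows that do not move let the fingers close. It gives the time, the measured TCP pose, the force, the opening and the grip force at its end, in the units of the state.
- ctrl.get_obs(): the state, without advancing time (a new reading comes with each control period).
- ctrl.camera(name): name is "scene" or "top"; returns a dict with "color" (420x560x3 uint8, blue, green, red), "K" (3x3 intrinsics, pixels), "pose" (4x4, takes a point from camera to world coordinates). Camera axes: x right, y down, z forward; pixel columns grow to the right and rows downward; lengths in m; the calibration is good to about 2 mm. A picture is of the moment at which its call begins. There is no depth.
- ctrl.hand_in(): hands the job in; it is judged then, once.
Trained networks look in a picture, given as the dict that the camera call returned (one of the last four; its "shot" number tells which), for a name from the list of things; names that differ only in an ending like _2 or _b are one class to them, and where a whole thing is asked for, a point or a joint stands for the part that bears it (a point fixed in the world has none). Each returns a list of dicts, best first, with "conf" (0 to 1); they miss things now and then, are a little off and sometimes report something else, mostly with a low value. They report only what shows in the picture. A call takes as long as a camera call. They do not tell look-alikes from the thing itself.
- ctrl.cut_out(name, picture): "mask" (420x560 bool, what is visible of it) and "centre" ([row, column] in pixels, amid what is visible of it).
The state is a dict: "time_s": time; "qpos": joint angles; "joint_vel": joint speeds; "tau": joint torques, N m; "ee_pos": TCP position; "eef_rot": TCP orientation; "force": force on the tool from outside, world axes, zero at the start; "moment": the same for the moment, N m; "grip_width": finger opening in m; "grip_force": force on a finger pad.
Only numpy, scipy, OpenCV 4.12 (cv2) and the standard library are available. Lean on these libraries where they do the work, as an engineer would, in place of code of your own. Each camera call takes 0.05 s, during which the arm holds its last target. There are 200 camera calls.

### The job

Free the tray's cam lever, then slide the canisters in the row apart, without lifting them out, and stand every new medium canister upright in the row between the tall ones and the short ones. Fill what is left of the row, between the short canisters and the clamp pad, with as many upright wooden blocks as fit (leave spare ones on the counter away from the tray), then swing the lever fully back to lock it so that the row is held tight by the pad. Do not disturb the sauce bottles or the tub.

Things in the scene. Friction and masses are not known exactly. Their poses are not given: they have to be found in the camera images.
- tray: Fixed low aluminium tray. Frame: x across the row (away from the robot at yaw 0), y along the row towards the cam clamp, z up; origin on the counter top, on the centre line. Channel 60 mm wide, floor 8 mm above the counter, side lips 6 mm thick with tops 23 mm above the counter. It holds exactly eight pieces (canisters and blocks) in a row, each 46 mm along it, 368 mm in all.
- tray_end (a point): Point on the inner face of the tray's fixed end wall (at y = -200 mm in the tray's frame), on the centre line, at floor level. The wall is 12 mm thick, 75 mm high above the counter.
- pad_face (a point): Centre of the face of the clamp's sprung rubber pad (52 mm wide, 12 to 58 mm above the counter). Untouched it lies at y = 160 mm in the tray's frame with the lever locked, 184 mm with it freed. With eight pieces in, locking squeezes it back by about 8 mm. Behind it, y = 207 to 257 mm, is the grey clamp housing, 65 mm high.
- lever (a joint): Cam lever, rad: 0 = locked (pad fully forward), 1.5 = freed (pad 24 mm back; the pad draws back 16 mm per rad). It swings level, anticlockwise seen from above as it is freed, takes about 4 N at the knob, 7 N when it squeezes the row, and stays where it is left.
- lever_knob (a point): Middle of the black upright knob at the lever's end: cylinder 18 mm diameter, 45 mm tall (74 to 119 mm above the counter; this point is 100 mm above it). 85 mm from the lever's axis; can be pinched from above.
- lever_hinge (a point): Point on the lever's vertical axis, at the height of lever_knob.
- pad (a joint): How far the sprung pad is squeezed back by the row, m: 0 = not touched, up to 0.014; spring 2 N per mm.
- T1_c (a point): Tall canister of dried shrimp, orange body, white lid, paper label, 56 mm (its x) by 46 mm (its y) by 104 mm high, about 90 g; this point is its centre, half-way up, z up. It stands in the tray's row from the start, on the fixed-end side, its axes parallel to the tray's.
- T2_c (a point): Tall canister of dried shrimp, orange body, white lid, paper label, 56 mm (its x) by 46 mm (its y) by 104 mm high, about 90 g; this point is its centre, half-way up, z up. It stands in the tray's row from the start, on the fixed-end side, its axes parallel to the tray's.
- S1_c (a point): Short canister of dried shrimp, orange body, white lid, paper label, 56 mm (its x) by 46 mm (its y) by 76 mm high, about 90 g; this point is its centre, half-way up, z up. It stands in the tray's row from the start, on the clamp side of the tall ones, its axes parallel to the tray's.
- S2_c (a point): Short canister of dried shrimp, orange body, white lid, paper label, 56 mm (its x) by 46 mm (its y) by 76 mm high, about 90 g; this point is its centre, half-way up, z up. It stands in the tray's row from the start, on the clamp side of the tall ones, its axes parallel to the tray's.
- M1_c (a point): Medium canister of dried shrimp, orange body, white lid, paper label, 56 mm (its x) by 46 mm (its y) by 90 mm high, about 90 g; this point is its centre, half-way up, z up. New stock, upright on the counter beyond the tray; may be absent (one to three are there).
- M2_c (a point): Medium canister of dried shrimp, orange body, white lid, paper label, 56 mm (its x) by 46 mm (its y) by 90 mm high, about 90 g; this point is its centre, half-way up, z up. New stock, upright on the counter beyond the tray; may be absent (one to three are there).
- M3_c (a point): Medium canister of dried shrimp, orange body, white lid, paper label, 56 mm (its x) by 46 mm (its y) by 90 mm high, about 90 g; this point is its centre, half-way up, z up. New stock, upright on the counter beyond the tray; may be absent (one to three are there).
- B1_c (a point): Plain dark wooden spacer block, 56 mm (its x) by 46 mm (its y) by 62 mm high, about 90 g, upright on the counter beyond the tray; this point is its centre, half-way up, z up.
- B2_c (a point): Plain dark wooden spacer block, 56 mm (its x) by 46 mm (its y) by 62 mm high, about 90 g, upright on the counter beyond the tray; this point is its centre, half-way up, z up.
- B3_c (a point): Plain dark wooden spacer block, 56 mm (its x) by 46 mm (its y) by 62 mm high, about 90 g, upright on the counter beyond the tray; this point is its centre, half-way up, z up.
- sauce1: Bottle of red sauce, 56 mm diameter, 155 mm high, a bystander; origin at the centre of its underside.
- sauce2: Bottle of red sauce, 56 mm diameter, 155 mm high, a bystander; origin at the centre of its underside.
- tub: Lidded red tub, 120 mm diameter, 85 mm high, a bystander; origin at the centre of its underside.
Things that resemble listed ones, but are neither listed nor needed, are in the scene too. What is shaped like the part that bears M3_c but purple or turquoise is not meant. What is shaped like the part that bears B3_c but turquoise is not meant.

How it is judged:
On the way, in this order (a step that is already met when the one before it is completed fails the run):
1. the cam lever is swung free (over 1.3 rad) (value of joint lever above 1.3 rad), for 0.2 s.
2. every new medium canister stands in the tray between the tall and the short ones (x of M1_c in the frame of tray between -0.012 and 0.012 m and z of M1_c in the frame of tray between 0.047 and 0.059 m and angle between each of M1_c, M2_c, M3_c's own z axis and vertical below 0.12 rad and y of each of M1_c, M2_c, M3_c in the frame of T1_c above 0.03 m and y of each of M1_c, M2_c, M3_c in the frame of T2_c above 0.03 m and y of each of M1_c, M2_c, M3_c in the frame of S1_c below -0.03 m and y of each of M1_c, M2_c, M3_c in the frame of S2_c below -0.03 m and x of M2_c in the frame of tray between -0.012 and 0.012 m and z of M2_c in the frame of tray between 0.047 and 0.059 m and x of M3_c in the frame of tray between -0.012 and 0.012 m and z of M3_c in the frame of tray between 0.047 and 0.059 m), for 0.2 s.
At the end, for the whole second after the job is handed in: Canisters upright on the tray floor, within 12 mm of its centre line, ordered tall, medium, short; blocks upright in the row beyond the short ones, spares on the counter over 60 mm from that line; lever under 0.15 rad, pad squeezed over 3.5 mm; all at rest (all of step 2 and x of T1_c in the frame of tray between -0.012 and 0.012 m and z of T1_c in the frame of tray between 0.054 and 0.066 m and angle between each of T1_c, T2_c, S1_c, S2_c's own z axis and vertical below 0.12 rad and linear speed of each of T1, T2, S1, S2, M1, M2, M3, B1, B2, B3 below 0.02 m/s and x of T2_c in the frame of tray between -0.012 and 0.012 m and z of T2_c in the frame of tray between 0.054 and 0.066 m and x of S1_c in the frame of tray between -0.012 and 0.012 m and z of S1_c in the frame of tray between 0.04 and 0.052 m and x of S2_c in the frame of tray between -0.012 and 0.012 m and z of S2_c in the frame of tray between 0.04 and 0.052 m and ((x of B1_c in the frame of tray between -0.012 and 0.012 m and z of B1_c in the frame of tray between 0.033 and 0.045 m and angle between B1_c's own z axis and vertical below 0.12 rad and y of B1_c in the frame of S1_c above 0.03 m and y of B1_c in the frame of S2_c above 0.03 m) or (height (world z) of B1_c below 0.045 m and (x of B1_c in the frame of tray above 0.06 m or x of B1_c in the frame of tray below -0.06 m))) and ((x of B2_c in the frame of tray between -0.012 and 0.012 m and z of B2_c in the frame of tray between 0.033 and 0.045 m and angle between B2_c's own z axis and vertical below 0.12 rad and y of B2_c in the frame of S1_c above 0.03 m and y of B2_c in the frame of S2_c above 0.03 m) or (height (world z) of B2_c below 0.045 m and (x of B2_c in the frame of tray above 0.06 m or x of B2_c in the frame of tray below -0.06 m))) and ((x of B3_c in the frame of tray between -0.012 and 0.012 m and z of B3_c in the frame of tray between 0.033 and 0.045 m and angle between B3_c's own z axis and vertical below 0.12 rad and y of B3_c in the frame of S1_c above 0.03 m and y of B3_c in the frame of S2_c above 0.03 m) or (height (world z) of B3_c below 0.045 m and (x of B3_c in the frame of tray above 0.06 m or x of B3_c in the frame of tray below -0.06 m))) and value of joint lever below 0.15 rad and value of joint pad above 0.0035 m); the robot touches nothing.
It fails at once if a bystander (sauce bottle or tub) is moved more than 30 mm (distance of any of sauce1, sauce2, tub from where it was at the start of the episode above 0.03 m).
It fails at once if a tall or short canister is lifted out of the tray (more than 30 mm up) (z of any of T1_c, T2_c in the frame of tray above 0.09 m or z of any of S1_c, S2_c in the frame of tray above 0.076 m).
Of M1, M2, M3 only 1 to 3 are there at a start; the rules pass over those that are not, and their reading is None.
At some moment in a run one of M1, M2, M3, B1, B2, B3 may be knocked a few centimetres aside while the robot is not near it.
It also fails if it takes over 210 s, if anything falls off the work surface, if the arm or the gripper's body presses on something with over 40 N, if the wrist force passes 120 N, or if a joint passes its speed limit or range.

## Working session

There is one attempt and no reset: what is moved stays moved. The work goes in short steps, Python scripts to look and compute and a tool call to move; the robot and the scene stay as the last step left them, time stands still between calls to the robot, and variables do not carry over. Pictures are saved under pics/ and viewed, at most 14 in all, crops included, and the job is handed in when it is done.

Besides the shell and the picture viewer there is one more tool, called after ">>>" by a JSON object that holds its "method" and its "body". move_arm: Moves the arm, as the interface text tells. Its arguments: {"type":"object","properties":{"increments":{"type":"array","items":{"type":"array","items":{"type":"number"}}},"force":{"type":"number"}},"required":["increments"]}

```bash
mkdir -p pics; ls; python3 - <<'E'
from station import ctrl
import cv2
o=ctrl.get_obs();print({k:o[k] for k in("time_s","ee_pos","eef_rot","grip_width")})
for n in("scene","top"):
    p=ctrl.camera(n);cv2.imwrite(f"pics/{n}0.png",p["color"]);print(n,p["K"].round(1).tolist(),p["pose"].round(3).tolist())
E
```

```text
pics
{'time_s': 0.0, 'ee_pos': array([ 0.22859505, -0.49997282,  0.20490322]), 'eef_rot': array([-3.14049788e+00, -5.28754980e-05,  4.28849396e-01]), 'grip_width': 0.09410406169390219}
scene [[474.5, 0.0, 286.3], [0.0, 474.5, 212.3], [0.0, 0.0, 1.0]] [[0.677, 0.563, -0.474, 1.133], [0.736, -0.525, 0.427, -0.572], [-0.009, -0.638, -0.77, 0.967], [0.0, 0.0, 0.0, 1.0]]
top [[414.5, 0.0, 280.9], [0.0, 414.5, 213.6], [0.0, 0.0, 1.0]] [[0.025, -0.996, 0.084, 0.491], [-1.0, -0.025, 0.003, -0.084], [-0.001, -0.084, -0.996, 1.169], [0.0, 0.0, 0.0, 1.0]]
```

View pics/scene0.png

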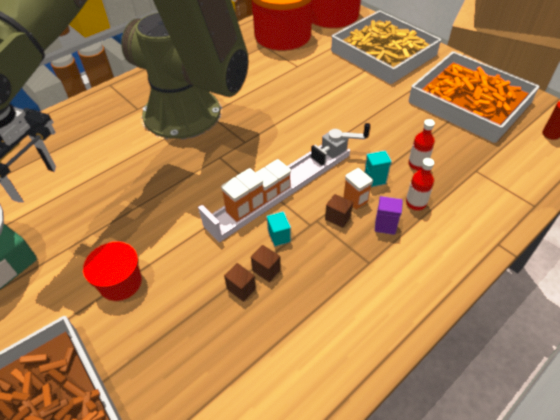

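View pics/top0.png

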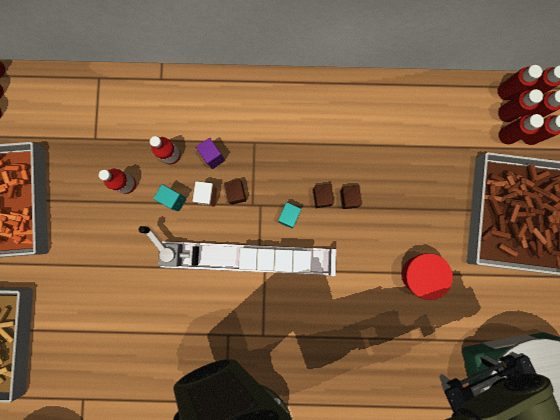

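Three dark blocks, two turquoise and one purple decoy, and only one medium canister (top view 204,193) are visible. The row sits at 240–335 px at the fixed end of the tray. Next I'll localise everything.

```bash
cat > h.py <<'E'
from station import ctrl
import numpy as np, cv2
def ray(p,rc,z):
    K,T=p["K"],p["pose"]; d=T[:3,:3]@np.linalg.solve(K,[rc[1],rc[0],1.]); o=T[:3,3]
    return (o+d*(z-o[2])/d[2])[:2]
def proj(p,X):
    T=p["pose"];c=T[:3,:3].T@(np.asarray(X)-T[:3,3]);u=p["K"]@c;return u[:2]/u[2]
def rect(p,mask,z):
    """min-area rectangle of the mask in world plane z: centre, sides, angle of long side"""
    r,c=np.nonzero(mask); P=np.array([ray(p,(a,b),z) for a,b in zip(r,c)])
    (cx,cy),(w,h),a=cv2.minAreaRect((P*1000).astype(np.float32))
    if w<h: w,h,a=h,w,a+90
    return np.round([cx,cy,w,h,(a+90)%180-90],1)
E
python3 - <<'E'
from h import *
p=ctrl.camera("top"); s=ctrl.camera("scene")
for n,z in[("T1_c",.112),("S1_c",.084),("M1_c",.09),("B1_c",.062),("tray",.023),("lever_knob",.119),("pad_face",.058),("lever",.07),("tray_end",.075),("sauce1",.1),("tub",.085)]:
    for d in ctrl.cut_out(n,p):
        print("top",n,round(d["conf"],2),np.round(d["centre"]),d["mask"].sum(),rect(p,d["mask"],z),p["color"][d["mask"]].mean(0).round())
    if n[0] in"TSMB": 
        for d in ctrl.cut_out(n,s): print("  scene",n,round(d["conf"],2),np.round(d["centre"]),ray(s,d["centre"],z/2).round(3),s["color"][d["mask"]].mean(0).round())
big=cv2.resize(p["color"][130:290,120:380],None,fx=3,fy=3,interpolation=2);cv2.imwrite("pics/crop.png",big)
E
```

```text
top T1_c 0.91 [260. 300.] 406 [ 460.3 -134.8   55.5   45.6    1.1] [219. 221. 219.]
top T1_c 0.63 [192. 205.] 497 [626.5 117.1  59.6  59.   -5.8] [174. 183. 189.]
  scene T1_c 0.63 [200. 237.] [ 0.455 -0.131] [120. 141. 172.]
  scene T1_c 0.33 [282. 245.] [ 0.656 -0.27 ] [32. 57. 98.]
top S1_c 0.66 [260. 268.] 345 [462.4 -43.6  51.8  44.4   1.4] [228. 230. 228.]
  scene S1_c 0.92 [185. 268.] [ 0.461 -0.03 ] [157. 170. 188.]
top M1_c 0.43 [260. 285.] 398 [461.  -89.2  56.6  46.6   1.3] [226. 228. 225.]
top B1_c 0.8 [197. 350.] 418 [ 633.2 -265.4   59.6   54.     1.4] [25. 39. 70.]
top B1_c 0.5 [258. 300.] 359 [ 460.2 -136.6   55.7   46.6   -4.1] [225. 226. 224.]
  scene B1_c 0.91 [281. 240.] [ 0.635 -0.269] [33. 57. 99.]
  scene B1_c 0.25 [155. 317.] [0.459 0.155] [61. 65. 71.]
top tray 0.83 [252. 214.] 3280 [466.   43.2 552.4 105.6  84.5] [166. 169. 174.]
top lever_knob 0.86 [247. 157.] 454 [495.4 235.5 121.2  40.5  47.1] [141. 152. 158.]
top pad_face 0.5 [255. 190.] 167 [466.2 149.8  50.5  24.    1.4] [70. 73. 74.]
top lever 0.68 [193. 203.] 458 [631.5 125.5  59.8  58.8  83. ] [180. 188. 193.]
top lever 0.59 [248. 160.] 421 [495.6 249.2 124.9  36.8  47.3] [145. 156. 161.]
top tray_end 0.65 [257. 212.] 3270 [466.1  36.5 529.4 103.   84.5] [166. 169. 174.]
top sauce1 0.95 [178. 118.] 662 [657.  349.2 101.8  55.7  64.9] [ 59.  65. 121.]
top sauce1 0.55 [150. 164.] 587 [742.5 230.7  91.   53.6  46.7] [ 63.  69. 129.]
top sauce1 0.53 [258. 206.] 2928 [467.6  33.7 512.2  98.2  84.5] [169. 172. 176.]
top tub 0.86 [274. 426.] 1837 [ 427.5 -461.6  128.7  119.2  -68.3] [ 39.  45. 197.]
```

View pics/crop.png

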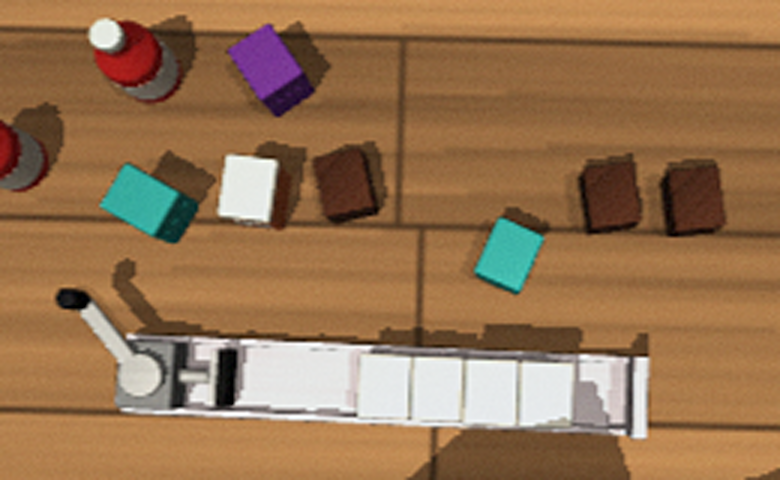

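```bash
python3 - <<'E'
from h import *
p=ctrl.camera("top")
w=lambda c,r,z: ray(p,(130+(r-1)/3,120+(c-1)/3),z)*1000
def quad(n,pts,z):
    P=np.array([w(c,r,z) for c,r in pts]);print(n,P.mean(0).round(1),"edges",[(np.linalg.norm(P[(i+1)%4]-P[i]).round(),np.degrees(np.arctan2(*(P[(i+1)%4]-P[i])[::-1])).round(1)) for i in range(4)])
quad("M",[(225,153),(279,157),(275,224),(218,218)],.09)
quad("BA",[(314,158),(350,146),(375,207),(330,220)],.062)
quad("BB",[(580,166),(632,156),(638,222),(590,230)],.062)
quad("BC",[(665,168),(716,165),(720,228),(672,232)],.062)
quad("row",[(359,353),(574,362),(571,425),(357,417)],.1)
quad("lips",[(133,335),(632,357),(629,432),(120,410)],.023)
for n,c,r,z in[("end",632,395,.075),("endfloor",626,395,.075),("pad",237,377,.058),("knobtop",67,298,.119),("knobbot",80,300,.08),("hinge",141,375,.075),("Trgt",573,393,.112),("T1|T2",519,390,.112),("T2|S",464,389,.112),("T2|S",464,389,.084),("S|S",412,387,.084),("Sleft",358,385,.084)]: print(n,w(c,r,z).round(1))
# masks by colour
hsv=cv2.cvtColor(p["color"],cv2.COLOR_BGR2HSV)
E
```

```text
M [632.4 125.6] edges [(np.float64(48.0), np.float64(-92.9)), (np.float64(59.0), np.float64(178.8)), (np.float64(50.0), np.float64(85.4)), (np.float64(58.0), np.float64(-3.7))]
BA [642.9  47.8] edges [(np.float64(34.0), np.float64(-69.9)), (np.float64(60.0), np.float64(-156.1)), (np.float64(42.0), np.float64(107.7)), (np.float64(58.0), np.float64(16.4))]
BB [ 639.1 -192.7] edges [(np.float64(48.0), np.float64(-77.6)), (np.float64(60.0), np.float64(-174.0)), (np.float64(44.0), np.float64(100.9)), (np.float64(58.0), np.float64(9.9))]
BC [ 636.6 -267.4] edges [(np.float64(46.0), np.float64(-85.2)), (np.float64(57.0), np.float64(-175.9)), (np.float64(43.0), np.float64(96.2)), (np.float64(58.0), np.float64(6.9))]
row [462.3 -68. ] edges [(np.float64(184.0), np.float64(-91.0)), (np.float64(54.0), np.float64(178.3)), (np.float64(183.0), np.float64(89.3)), (np.float64(54.0), np.float64(0.1))]
lips [463.6  13. ] edges [(np.float64(459.0), np.float64(-91.1)), (np.float64(68.0), np.float64(178.5)), (np.float64(466.0), np.float64(89.0)), (np.float64(69.0), np.float64(-7.1))]
end [ 460.2 -213.6]
endfloor [ 460.1 -208.3]
pad [466.9 135.9]
knobtop [531.1 270.2]
knobbot [531.1 271.9]
hinge [467.  216.7]
Trgt [ 461.7 -159.3]
T1|T2 [ 463.1 -113.6]
T2|S [462.7 -67.1]
T2|S [462.  -66.7]
S|S [462.6 -21.5]
Sleft [463.2  25.4]
```

>>> {"method": "move_arm", "body": {"increments": [[1, 0, 0, 0, 0, 0, -0.1405], [1, 0, 0, 0, 0, 0, -0.1405], [1, 0, 0, 0, 0, 0, -0.1405], [1, 0, 0, 0, 0, 0, -0.1405], [1, 0, 0, 0, 0, 0, -0.1405], [1, 0, 0, 0, 0, 0, -0.1405], [1, 0, 0, 0, 0, 0, -0.1405], [1, 0, 0, 0, 0, 0, -0.1405], [1, 0.91, 0.34, 0, 0, 0, 0], [1, 0.91, 0.34, 0, 0, 0, 0], [1, 0.91, 0.34, 0, 0, 0, 0], [1, 0.91, 0.34, 0, 0, 0, 0], [1, 0.91, 0.34, 0, 0, 0, 0], [1, 0.91, 0.34, 0, 0, 0, 0], [1, 0.91, 0.34, 0, 0, 0, 0], [1, 0.91, 0.34, 0, 0, 0, 0], [1, 0.91, 0.34, 0, 0, 0, 0], [1, 0.91, 0.34, 0, 0, 0, 0], [1, 0.91, 0.34, 0, 0, 0, 0], [1, 0.91, 0.34, 0, 0, 0, 0]], "force": 15}}

```text
time_s: 3.0
ee_pos: [0.4428, 0.0442, 0.2057]
eef_rot: [3.141, 0.0, 1.553]
force: [1.2, 0.7, 0.1]
grip_width: 0.0941
grip_force: 0.0
```

>>> {"method": "move_arm", "body": {"increments": [[0.6, 0.91, 0.34, 0, 0, 0, 0], [0.6, 0.91, 0.34, 0, 0, 0, 0], [0.6, 0.91, 0.34, 0, 0, 0, 0], [0.6, 0.91, 0.34, 0, 0, 0, 0], [0.6, 0.91, 0.34, 0, 0, 0, 0], [0.6, 0, 0, 0, 0, 0, 0]]}}

```text
time_s: 3.6
ee_pos: [0.5319, 0.2721, 0.204]
eef_rot: [-3.14, 0.0, 1.556]
force: [0.1, -0.6, -0.6]
grip_width: 0.0566
grip_force: 0.0
```

```bash
cat >> h.py <<'E'
def go(X,Y,Z=None,yaw=None):
    """print the shift (tool units of 50 mm) from the present pose to world point (mm)"""
    from scipy.spatial.transform import Rotation as R
    o=ctrl.get_obs(); Q=R.from_euler("xyz",o["eef_rot"]); e=o["ee_pos"]*1000
    d=np.array([X,Y,e[2] if Z is None else Z])-e
    print("at",e.round(1),"rot",o["eef_rot"].round(3),"w",round(o["grip_width"]*1000,1),"t",round(o["time_s"],1),"-> total units",(Q.inv().apply(d)/50).round(3), "" if yaw is None else f"rz {o['eef_rot'][2]-yaw:.3f}")
E
python3 - <<'E'
from h import *
go(531,271,85,1.553)
p=ctrl.camera("scene");cv2.imwrite("pics/s1.png",cv2.resize(p["color"][60:260,220:480],None,fx=3,fy=3,interpolation=2))
for z in(.074,.119):print(proj(p,(.531,.271,z)))
E
```

```text
at [531.9 272.1 204. ] rot [-3.14   0.     1.556] w 56.6 t 3.6 -> total units [-0.023 -0.014  2.38 ] rz 0.003
[364.9409711  136.93889825]
[366.89350001 124.43216279]
```

View pics/s1.png

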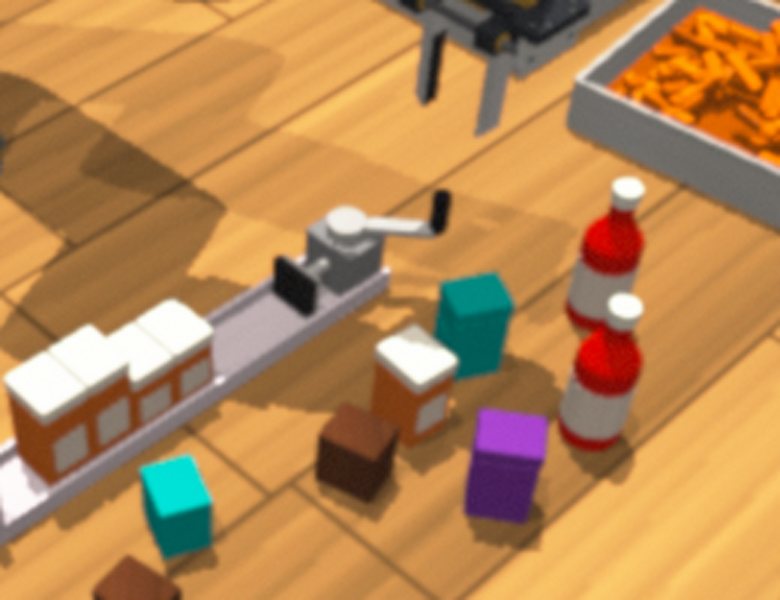

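The knob (crop 440,210 = 366,130 in full) agrees with the projected estimate. I'll descend and pinch.

>>> {"method": "move_arm", "body": {"increments": [[0.6, 0, 0, 0.6, 0, 0, 0], [0.6, 0, 0, 0.6, 0, 0, 0], [0.6, 0, 0, 0.6, 0, 0, 0], [0.6, 0, 0, 0.58, 0, 0, 0], [0, 0, 0, 0, 0, 0, 0], [0, 0, 0, 0, 0, 0, 0], [0, 0, 0, 0, 0, 0, 0], [0, 0, 0, 0, 0, 0, 0], [0, 0, 0, 0, 0, 0, 0]]}}

```text
time_s: 4.55
ee_pos: [0.5319, 0.2681, 0.0875]
eef_rot: [3.14, -0.001, 1.553]
force: [0.0, 0.4, 0.1]
grip_width: 0.0198
grip_force: 0.0
```

>>> {"method": "move_arm", "body": {"increments": [[0, 0, 0, 0, 0, 0, 0], [0, 0, 0, 0, 0, 0, 0], [0, 0.18, -0.18, 0, 0, 0, 0], [0, 0.15, -0.205, 0, 0, 0, 0], [0, 0.12, -0.225, 0, 0, 0, 0], [0, 0.084, -0.241, 0, 0, 0, 0], [0, 0.047, -0.251, 0, 0, 0, 0]]}}

```text
time_s: 5.25
ee_pos: [0.4782, 0.2994, 0.0878]
eef_rot: [3.137, -0.003, 1.553]
force: [7.8, 4.9, 1.1]
grip_width: 0.0174
grip_force: 15.0
```

>>> {"method": "move_arm", "body": {"increments": [[0, 0.009, -0.255, 0, 0, 0, 0], [0, -0.03, -0.253, 0, 0, 0, 0], [0, -0.067, -0.246, 0, 0, 0, 0], [0, -0.103, -0.233, 0, 0, 0, 0], [0, -0.136, -0.215, 0, 0, 0, 0], [0, 0, 0, 0, 0, 0, 0], [0, 0, 0, 0, 0, 0, 0], [0, 0, 0, 0, 0, 0, 0]]}}

```text
time_s: 6.05
ee_pos: [0.4183, 0.2835, 0.0879]
eef_rot: [3.137, -0.002, 1.553]
force: [7.4, 1.6, 2.1]
grip_width: 0.0175
grip_force: 15.0
```

>>> {"method": "move_arm", "body": {"increments": [[0.7, 0, 0, 0, 0, 0, 0], [0.7, 0, 0, 0, 0, 0, 0], [0.7, 0, 0, -0.5, 0, 0, 0], [0.9, 0, 0, -0.9, 0, 0, 0], [1, 0, 0, -0.9, 0, 0, 0], [1, -0.93, 0.13, 0, 0, 0, 0], [1, -0.93, 0.13, 0, 0, 0, 0], [1, -0.93, 0.13, 0, 0, 0, 0], [1, -0.93, 0.13, 0, 0, 0, 0], [1, -0.93, 0.13, 0, 0, 0, 0], [1, -0.93, 0.13, 0, 0, 0, 0], [1, -0.93, 0.13, 0, 0, 0, 0], [1, -0.93, 0.13, 0, 0, 0, 0], [1, 0, 0, 0, 0, 0, 0]]}}

```text
time_s: 7.45
ee_pos: [0.4617, -0.0943, 0.2012]
eef_rot: [-3.141, 0.0, 1.548]
force: [0.2, 0.1, -0.3]
grip_width: 0.0939
grip_force: 0.0
```

```bash
python3 - <<'E'
from h import *
go(462.8,-90,45,1.553)
for n in("top","scene"):
    p=ctrl.camera(n);q=p["color"][130:290,120:380] if n=="top" else p["color"][60:260,160:420]
    cv2.imwrite(f"pics/{n}2.png",cv2.resize(q,None,fx=3,fy=3,interpolation=2))
E
```

```text
at [461.7 -94.3 201.2] rot [-3.141  0.     1.548] w 93.9 t 7.5 -> total units [0.087 0.021 3.125] rz -0.005
```

View pics/scene2.png

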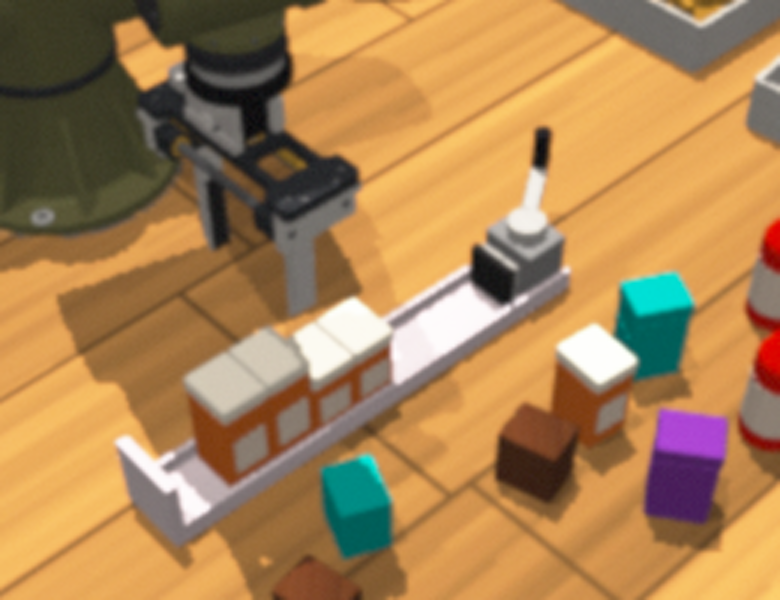

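The lever is freed and the pad is drawn back. Two talls stand on the fixed-end side with a gap to the wall. I'll grip T2 and push both talls to the wall.

>>> {"method": "move_arm", "body": {"increments": [[1, 0.087, 0.02, 0.6, 0, 0, -0.005], [1, 0, 0, 0.6, 0, 0, 0], [1, 0, 0, 0.6, 0, 0, 0], [1, 0, 0, 0.6, 0, 0, 0], [1, 0, 0, 0.6, 0, 0, 0], [0.4, 0, 0, 0.1, 0, 0, 0], [0.4, 0, 0, 0, 0, 0, 0], [0.4, 0, 0, 0, 0, 0, 0], [0.4, 0, 0, 0, 0, 0, 0], [0.4, 0, 0, 0, 0, 0, 0], [0.4, 0, 0, 0, 0, 0, 0]]}}

```text
time_s: 8.65
ee_pos: [0.4625, -0.0858, 0.0472]
eef_rot: [-3.141, -0.0, 1.558]
force: [-6.0, 0.8, 9.8]
grip_width: 0.0557
grip_force: 15.0
```

>>> {"method": "move_arm", "body": {"increments": [[0.4, -0.15, 0, 0, 0, 0, 0], [0.4, -0.2, 0, 0, 0, 0, 0], [0.4, -0.2, 0, 0, 0, 0, 0], [0.4, -0.2, 0, 0, 0, 0, 0], [0.4, -0.2, 0, 0, 0, 0, 0], [0.4, -0.05, 0, 0, 0, 0, 0], [0.4, 0, 0, 0, 0, 0, 0], [0.4, 0, 0, 0, 0, 0, 0]]}}

```text
time_s: 9.45
ee_pos: [0.4615, -0.1359, 0.0466]
eef_rot: [-3.14, -0.0, 1.558]
force: [-5.7, -1.4, 2.2]
grip_width: 0.0557
grip_force: 15.1
```

>>> {"method": "move_arm", "body": {"increments": [[0.4, -0.05, 0, 0, 0, 0, 0], [0.4, -0.05, 0, 0, 0, 0, 0], [0.4, 0, 0, 0, 0, 0, 0], [0.4, 0, 0, 0, 0, 0, 0]]}}

```text
time_s: 9.85
ee_pos: [0.4614, -0.1404, 0.0466]
eef_rot: [-3.14, -0.001, 1.558]
force: [-5.6, 3.1, 2.6]
grip_width: 0.0561
grip_force: 15.1
```

>>> {"method": "move_arm", "body": {"increments": [[1, 0, 0, 0, 0, 0, 0], [1, 0, 0, 0, 0, 0, 0], [1, 0, 0, -0.5, 0, 0, 0], [1, 0, 0, -0.9, 0, 0, 0], [1, 0, 0, -0.9, 0, 0, 0], [1, 0, 0, -0.8, 0, 0, 0], [1, 0.77, 0.475, 0, 0, 0, 0], [1, 0.77, 0.475, 0, 0, 0, 0], [1, 0.77, 0.475, 0, 0, 0, 0], [1, 0.77, 0.475, 0, 0, 0, 0], [1, 0.77, 0.475, 0, 0, 0, 0], [1, 0.77, 0.475, 0, 0, 0, 0], [1, 0.77, 0.475, 0, 0, 0, 0], [1, 0, 0, 0, 0, 0, 0]]}}

```text
time_s: 11.25
ee_pos: [0.6331, 0.1306, 0.2004]
eef_rot: [-3.141, -0.0, 1.562]
force: [-1.1, -1.0, 0.0]
grip_width: 0.094
grip_force: 0.0
```

```bash
python3 - <<'E'
from h import *
go(632.4,125.6,46,1.553)
p=ctrl.camera("top");im=p["color"];cv2.imwrite("pics/top3.png",cv2.resize(im[130:290,120:380],None,fx=3,fy=3,interpolation=2))
s=ctrl.camera("scene");im=s["color"].copy()
for x in(-23,23):
  for y in(-28,28):
    u=proj(s,((632.4+y)/1000,(125.6+x)/1000,.09));cv2.circle(im,tuple(int(round(v)) for v in u),1,(255,0,0),-1)
cv2.imwrite("pics/s3.png",cv2.resize(im[60:260,200:460],None,fx=3,fy=3,interpolation=2))
E
```

```text
at [633.1 130.6 200.4] rot [-3.141 -0.     1.562] w 94.0 t 11.2 -> total units [-0.102 -0.012  3.087] rz 0.009
```

View pics/s3.png

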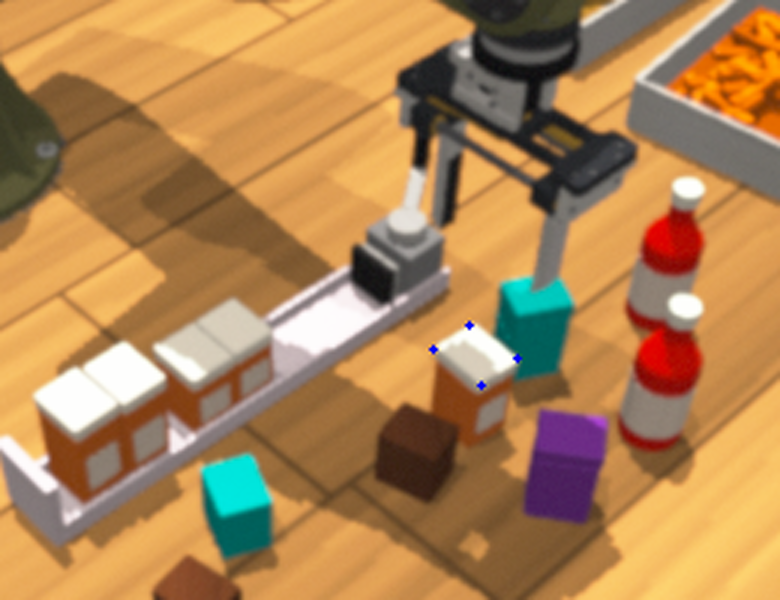

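The marks fit M's lid, and a gap shows between the talls and the shorts. I'll grasp M.

>>> {"method": "move_arm", "body": {"increments": [[1, -0.1, -0.01, 0.6, 0, 0, 0], [1, 0, 0, 0.6, 0, 0, 0], [1, 0, 0, 0.6, 0, 0, 0], [1, 0, 0, 0.6, 0, 0, 0], [1, 0, 0, 0.5, 0, 0, 0], [1, 0, 0, 0.19, 0, 0, 0], [0.4, 0, 0, 0, 0, 0, 0], [0.4, 0, 0, 0, 0, 0, 0], [0.4, 0, 0, 0, 0, 0, 0], [0.4, 0, 0, 0, 0, 0, 0], [0.4, 0, 0, 0, 0, 0, 0], [0.4, 0, 0, 0, 0, 0, 0], [0.4, 0, 0, -0.3, 0, 0, 0], [0.4, 0, 0, -0.7, 0, 0, 0], [0.4, 0, 0, -0.9, 0, 0, 0], [0.4, 0, 0, -0.9, 0, 0, 0], [0.4, 0, 0, 0, 0, 0, 0]], "force": 20}}

```text
time_s: 13.05
ee_pos: [0.6335, 0.1219, 0.1951]
eef_rot: [3.131, -0.002, 1.558]
force: [0.3, -0.3, -0.4]
grip_width: 0.0572
grip_force: 19.5
```

```bash
python3 - <<'E'
from h import *
p=ctrl.camera("top");im=p["color"];cv2.imwrite("pics/top4.png",cv2.resize(im[130:290,120:380],None,fx=3,fy=3,interpolation=2))
E
```

```text
(no output)
```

View pics/top4.png

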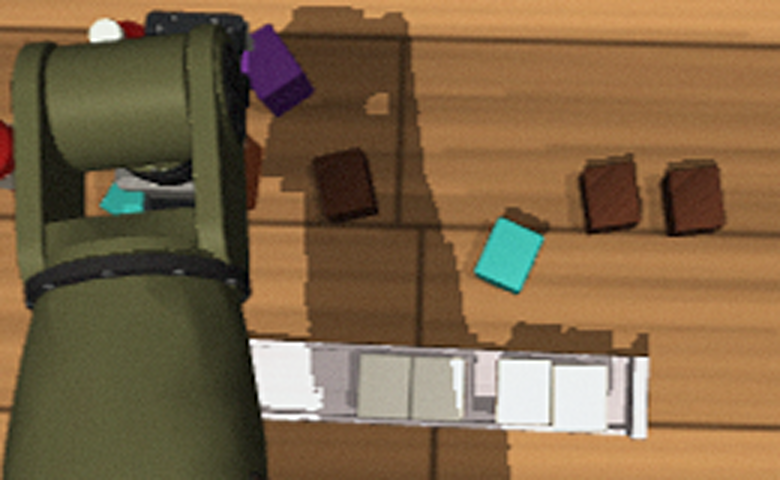

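The talls moved only about 29 mm: T2's left edge went from 464 to 498 and the wall is at 630, so the pads slipped. I'll set M back down and push the talls with closed fingers in the gap.

>>> {"method": "move_arm", "body": {"increments": [[0.4, 0, 0, 0.7, 0, 0, 0], [0.4, 0, 0, 0.8, 0, 0, 0], [0.4, 0, 0, 0.8, 0, 0, 0], [0.4, 0, 0, 0.3, 0, 0, 0], [0.4, 0, 0, 0.1, 0, 0, 0], [0.4, 0, 0, 0.03, 0, 0, 0], [0.4, 0, 0, 0, 0, 0, 0], [0.4, 0, 0, 0, 0, 0, 0]]}}

```text
time_s: 13.9
ee_pos: [0.6322, 0.1217, 0.0521]
eef_rot: [3.139, -0.0, 1.558]
force: [-1.0, 0.0, -1.4]
grip_width: 0.0576
grip_force: 19.5
```

```bash
python3 - <<'E'
from h import *
p=ctrl.camera("top")
w=lambda c,r,z: ray(p,(130+(r-1)/3,120+(c-1)/3),z)*1000
print("T right",w(606,397,.112),"T2 left",w(497,390,.112),"S right",w(463,389,.084),"wall",w(630,397,.075))
go(632.4,125.6,46,1.553)
E
```

```text
T right [ 458.995788   -187.24692416] T2 left [462.59625233 -95.03610095] S right [461.98787119 -65.80788725] wall [ 458.40990547 -211.83780768]
at [632.  121.6  51.9] rot [ 3.14  -0.     1.558] w 57.0 t 13.9 -> total units [0.08  0.006 0.118] rz 0.005
```

>>> {"method": "move_arm", "body": {"increments": [[0.4, 0, 0, 0.06, 0, 0, 0], [0.4, 0, 0, 0.04, 0, 0, 0], [0.4, 0, 0, 0, 0, 0, 0], [0.4, 0, 0, 0, 0, 0, 0]]}}

```text
time_s: 14.35
ee_pos: [0.6321, 0.1217, 0.0474]
eef_rot: [3.139, -0.0, 1.558]
force: [-4.3, -0.3, 13.6]
grip_width: 0.0571
grip_force: 19.7
```

>>> {"method": "move_arm", "body": {"increments": [[1, 0, 0, 0, 0, 0, 0], [1, 0, 0, 0, 0, 0, 0], [1, 0, 0, 0, 0, 0, 0], [1, 0, 0, -0.5, 0, 0, 0], [1, 0, 0, -0.9, 0, 0, 0], [1, 0, 0, -0.9, 0, 0, 0], [1, 0, 0, -0.8, 0, 0, 0], [0, -0.68, -0.557, 0, 0, 0, 0], [0, -0.68, -0.557, 0, 0, 0, 0], [0, -0.68, -0.557, 0, 0, 0, 0], [0, -0.68, -0.557, 0, 0, 0, 0], [0, -0.68, -0.557, 0, 0, 0, 0], [0, -0.68, -0.557, 0, 0, 0, 0], [0, 0, 0, 0, 0, 0, 0], [0, 0, 0, 0, 0, 0, 0]]}}

```text
time_s: 15.85
ee_pos: [0.4617, -0.0807, 0.2008]
eef_rot: [3.141, 0.0, 1.556]
force: [0.5, 0.6, 0.4]
grip_width: 0.0332
grip_force: 0.0
```

```bash
python3 - <<'E'
from h import *
go(462,-80.5,35,1.553)
E
```

```text
at [461.7 -80.7 200.8] rot [3.141 0.    1.556] w 33.2 t 15.8 -> total units [4.000e-03 3.000e-03 3.315e+00] rz 0.003
```

>>> {"method": "move_arm", "body": {"increments": [[0, 0, 0, 0.6, 0, 0, 0], [0, 0, 0, 0.7, 0, 0, 0], [0, 0, 0, 0.7, 0, 0, 0], [0, 0, 0, 0.7, 0, 0, 0], [0, 0, 0, 0.6, 0, 0, 0], [0, 0, 0, 0, 0, 0, 0], [0, -0.1, 0, 0, 0, 0, 0], [0, -0.1, 0, 0, 0, 0, 0], [0, -0.1, 0, 0, 0, 0, 0], [0, -0.1, 0, 0, 0, 0, 0], [0, -0.1, 0, 0, 0, 0, 0], [0, -0.05, 0, 0, 0, 0, 0], [0, 0, 0, 0, 0, 0, 0]]}}

```text
time_s: 17.15
ee_pos: [0.4614, -0.1082, 0.0356]
eef_rot: [3.141, 0.0, 1.557]
force: [0.5, 0.1, -0.5]
grip_width: 0.0007
grip_force: 0.0
```

>>> {"method": "move_arm", "body": {"increments": [[0, -0.04, 0, 0, 0, 0, 0], [0, -0.04, 0, 0, 0, 0, 0], [0, -0.02, 0, 0, 0, 0, 0], [0, 0, 0, 0, 0, 0, 0]]}}

```text
time_s: 17.55
ee_pos: [0.4613, -0.1127, 0.0354]
eef_rot: [3.142, -0.0, 1.558]
force: [0.7, 1.6, 0.6]
grip_width: 0.0002
grip_force: 0.8
```

>>> {"method": "move_arm", "body": {"increments": [[0, -0.04, 0, 0, 0, 0, 0], [0, -0.04, 0, 0, 0, 0, 0], [0, 0, 0, 0, 0, 0, 0]]}}

```text
time_s: 17.85
ee_pos: [0.4619, -0.113, 0.0359]
eef_rot: [3.141, -0.006, 1.558]
force: [5.1, 42.9, 13.1]
grip_width: 0.0005
grip_force: 21.2
```

>>> {"method": "move_arm", "body": {"increments": [[0, -0.04, 0, 0, 0, 0, 0], [0, -0.02, 0, 0, 0, 0, 0], [0, 0, 0, 0, 0, 0, 0]]}}

```text
time_s: 18.15
ee_pos: [0.4618, -0.113, 0.0362]
eef_rot: [3.141, -0.01, 1.559]
force: [3.8, 74.1, 22.8]
grip_width: 0.0005
grip_force: 37.0
```

The talls are at the wall. I'll back off and fetch M.

>>> {"method": "move_arm", "body": {"increments": [[0, 0.14, 0, 0, 0, 0, 0], [0, 0.16, 0, 0, 0, 0, 0], [0, 0, 0, -0.5, 0, 0, 0], [0.5, 0, 0, -0.9, 0, 0, 0], [1, 0, 0, -0.9, 0, 0, 0], [1, 0, 0, -1, 0, 0, 0], [1, 0.76, 0.577, 0, 0, 0, 0], [1, 0.76, 0.577, 0, 0, 0, 0], [1, 0.76, 0.577, 0, 0, 0, 0], [1, 0.76, 0.577, 0, 0, 0, 0], [1, 0.76, 0.577, 0, 0, 0, 0], [1, 0.76, 0.577, 0, 0, 0, 0], [1, 0, 0, 0, 0, 0, 0]]}}

```text
time_s: 19.45
ee_pos: [0.6388, 0.1247, 0.1983]
eef_rot: [-3.14, 0.0, 1.561]
force: [-0.8, -0.5, -0.7]
grip_width: 0.0772
grip_force: 0.0
```

```bash
python3 - <<'E'
from h import *
go(632.1,124,48,1.553)
p=ctrl.camera("top");im=p["color"];cv2.imwrite("pics/top5.png",cv2.resize(im[130:290,120:380],None,fx=3,fy=3,interpolation=2))
E
```

```text
at [638.8 124.7 198.3] rot [-3.14   0.     1.561] w 77.2 t 19.4 -> total units [-0.015 -0.128  3.007] rz 0.008
```

View pics/top5.png

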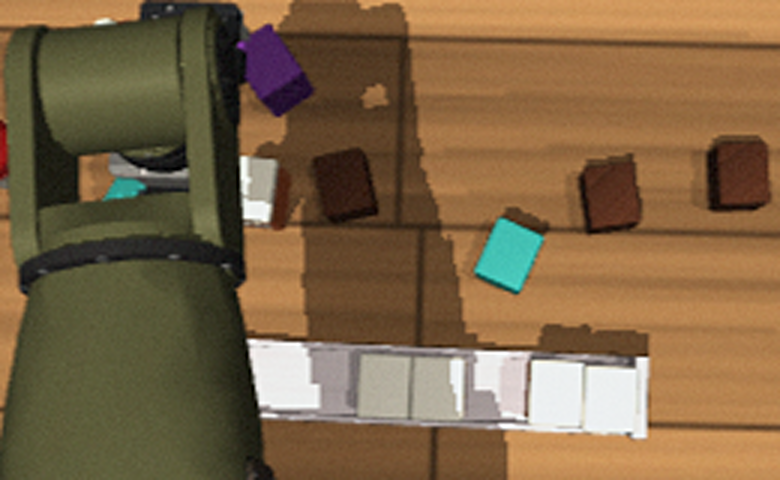

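Talls are now against the wall (530–635) and the gap is wide. Block C has been knocked to crop (740,172). I'll grasp M.

>>> {"method": "move_arm", "body": {"increments": [[1, -0.01, -0.13, 0, 0, 0, 0.008], [1, 0, 0, 0.6, 0, 0, 0], [1, 0, 0, 0.7, 0, 0, 0], [1, 0, 0, 0.7, 0, 0, 0], [1, 0, 0, 0.6, 0, 0, 0], [1, 0, 0, 0.4, 0, 0, 0], [0.4, 0, 0, 0, 0, 0, 0], [0.4, 0, 0, 0, 0, 0, 0], [0.4, 0, 0, 0, 0, 0, 0], [0.4, 0, 0, 0, 0, 0, 0], [0.4, 0, 0, 0, 0, 0, 0], [0.4, 0, 0, 0, 0, 0, 0]], "force": 25}}

```text
time_s: 20.7
ee_pos: [0.6313, 0.1205, 0.0514]
eef_rot: [3.14, -0.0, 1.55]
force: [-1.0, -0.8, 5.7]
grip_width: 0.0569
grip_force: 24.5
```

>>> {"method": "move_arm", "body": {"increments": [[0.4, 0, 0, -0.3, 0, 0, 0], [0.4, 0, 0, -0.7, 0, 0, 0], [0.4, 0, 0, -0.9, 0, 0, 0], [0.4, 0, 0, -0.9, 0, 0, 0], [0.4, 0, 0, -0.2, 0, 0, 0], [0.4, 0, 0, 0, 0, 0, 0]]}}

```text
time_s: 21.3
ee_pos: [0.6314, 0.1207, 0.2029]
eef_rot: [3.138, -0.001, 1.55]
force: [0.1, 0.1, -1.5]
grip_width: 0.0568
grip_force: 24.5
```

>>> {"method": "move_arm", "body": {"increments": [[0.4, -0.738, -0.55, 0, 0, 0, 0], [0.4, -0.738, -0.55, 0, 0, 0, 0], [0.4, -0.738, -0.55, 0, 0, 0, 0], [0.4, -0.738, -0.55, 0, 0, 0, 0], [0.4, -0.738, -0.55, 0, 0, 0, 0], [0.4, -0.738, -0.55, 0, 0, 0, 0], [0.4, 0, 0, 0.4, 0, 0, 0], [0.4, 0, 0, 0, 0, 0, 0]]}}

```text
time_s: 22.1
ee_pos: [0.4594, -0.0976, 0.1776]
eef_rot: [-3.137, -0.001, 1.548]
force: [0.3, 0.5, -0.7]
grip_width: 0.0565
grip_force: 24.5
```

```bash
python3 - <<'E'
from h import *
go(462,-97.5,59,1.553)
p=ctrl.camera("scene");im=p["color"];cv2.imwrite("pics/s5.png",cv2.resize(im[90:240,180:380],None,fx=4,fy=4,interpolation=2))
E
```

```text
at [459.4 -97.6 177.6] rot [-3.137e+00 -1.000e-03  1.548e+00] w 56.5 t 22.1 -> total units [1.000e-03 6.500e-02 2.372e+00] rz -0.005
```

View pics/s5.png

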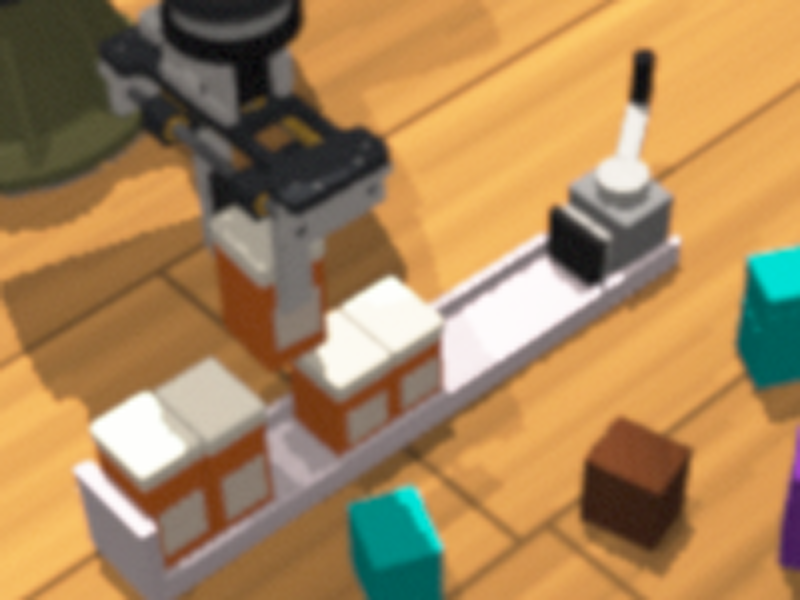

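```bash
python3 - <<'E'
from h import *
p=ctrl.camera("scene")
w=lambda c,r,z: (ray(p,(90+r/4,180+c/4),z)*1000).round(1)
print("M corner",w(278,372,.1266), "right",w(325,340,.1266))
print("T2 top corner -> ",w(212,452,.112),w(270,408,.112)," T2 bottom",w(270,495,.008),"S1 bottom corner",w(348,453,.008),"S1 top",w(344,395,.084),"S2 far top",w(441,322,.084))
E
```

```text
M corner [ 486.1 -108.7] right [485.1 -70.3]
T2 top corner ->  [ 498.2 -171.2] [ 494.6 -123.4]  T2 bottom [ 476.1 -117.8] S1 bottom corner [483.7 -56.6] S1 top [497.  -67.5] S2 far top [491.6  21.1]
```

```bash
python3 - <<'E'
from h import *
p=ctrl.camera("scene")
for y in (-115,-110,-105,-75,-70,-65,-60):
    print(y,[((proj(p,(x,y/1000,z))-[180,90])*4).round(0).tolist() for x,z in((.4875,.1266),(.4875,.17),(.4875,.2166))])
E
```

```text
-115 [[272.0, 378.0], [266.0, 328.0], [260.0, 270.0]]
-110 [[278.0, 374.0], [273.0, 324.0], [267.0, 266.0]]
-105 [[284.0, 370.0], [279.0, 320.0], [274.0, 262.0]]
-75 [[322.0, 346.0], [318.0, 295.0], [314.0, 237.0]]
-70 [[328.0, 342.0], [324.0, 291.0], [320.0, 233.0]]
-65 [[334.0, 338.0], [331.0, 287.0], [327.0, 229.0]]
-60 [[340.0, 334.0], [337.0, 283.0], [333.0, 225.0]]
```

```bash
python3 - <<'E'
import cv2
im=cv2.imread("pics/s5.png");cv2.imwrite("pics/s5z.png",cv2.resize(im[180:400,180:380],None,fx=3,fy=2.7))
E
```

```text
(no output)
```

View pics/s5z.png

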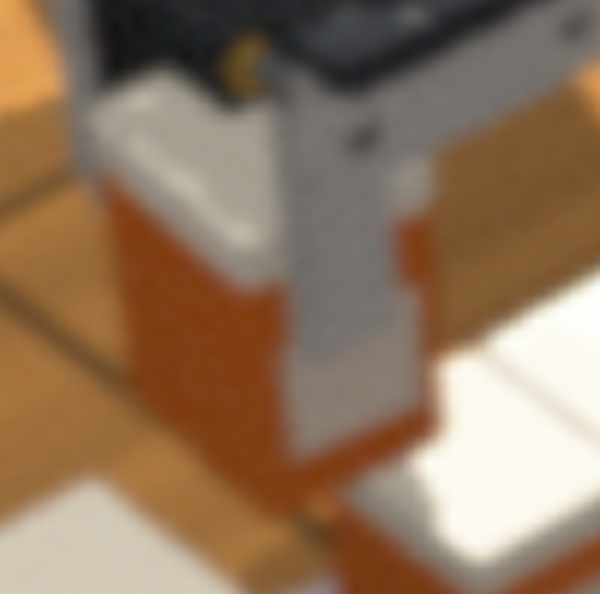

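M spans about y −116 to −69 and the gap is −122 to −67, so it fits. Lowering.

>>> {"method": "move_arm", "body": {"increments": [[0.4, -0.03, 0.06, 0, 0, 0, 0], [0.4, 0, 0, 0.4, 0, 0, 0], [0.4, 0, 0, 0.4, 0, 0, 0], [0.4, 0, 0, 0.4, 0, 0, 0], [0.4, 0, 0, 0.4, 0, 0, 0], [0.4, 0, 0, 0.4, 0, 0, 0], [0.4, 0, 0, 0.2, 0, 0, 0], [0.4, 0, 0, 0, 0, 0, 0], [0.4, 0, 0, 0, 0, 0, 0]]}}

```text
time_s: 23.15
ee_pos: [0.4647, -0.0987, 0.0707]
eef_rot: [3.141, 0.0, 1.551]
force: [0.6, -0.1, -1.1]
grip_width: 0.0557
grip_force: 24.9
```

>>> {"method": "move_arm", "body": {"increments": [[0.4, 0, -0.03, 0.1, 0, 0, 0], [0.4, 0, 0, 0.1, 0, 0, 0], [0.4, 0, 0, 0.03, 0, 0, 0], [0.4, 0, 0, 0, 0, 0, 0], [0.4, 0, 0, 0, 0, 0, 0]]}}

```text
time_s: 23.65
ee_pos: [0.4648, -0.0995, 0.0617]
eef_rot: [3.136, 0.002, 1.55]
force: [-5.6, -1.9, 27.6]
grip_width: 0.0557
grip_force: 25.0
```

>>> {"method": "move_arm", "body": {"increments": [[1, 0, 0, 0, 0, 0, 0], [1, 0, 0, 0, 0, 0, 0], [1, 0, 0, 0, 0, 0, 0], [1, 0, 0, -0.5, 0, 0, 0], [1, 0, 0, -0.9, 0, 0, 0], [1, 0, 0, -0.9, 0, 0, 0], [0, 0, 0, -0.5, 0, 0, 0], [0, 0.94, -0.027, 0, 0, 0, 0], [0, 0.94, -0.027, 0, 0, 0, 0], [0, 0.94, -0.026, 0, 0, 0, 0], [0, 0, 0, 0, 0, 0, 0], [0, 0, 0, 0, 0, 0, 0]]}}

```text
time_s: 24.85
ee_pos: [0.4616, 0.0429, 0.1988]
eef_rot: [-3.141, 0.0, 1.552]
force: [-0.8, -0.2, -0.5]
grip_width: 0.0494
grip_force: 0.0
```

```bash
python3 - <<'E'
from h import *
go(463.5,42,35,1.553)
p=ctrl.camera("scene");im=p["color"]
a=cv2.resize(im[90:240,180:380],None,fx=4,fy=4,interpolation=2)
cv2.imwrite("pics/s6.png",a)
E
```

```text
at [461.6  42.9 198.8] rot [-3.141  0.     1.552] w 49.4 t 24.9 -> total units [-0.016  0.039  3.275] rz -0.001
```

View pics/s6.png

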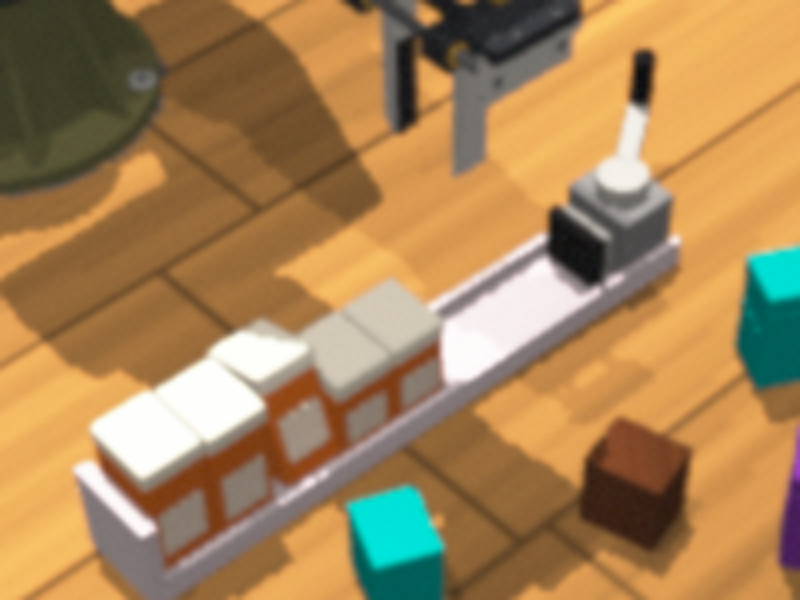

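M stands in the gap between the talls and the shorts. Next, push the shorts up against it with closed fingers.

>>> {"method": "move_arm", "body": {"increments": [[0, 0, 0.04, 0.6, 0, 0, 0], [0, 0, 0, 0.7, 0, 0, 0], [0, 0, 0, 0.7, 0, 0, 0], [0, 0, 0, 0.7, 0, 0, 0], [0, 0, 0, 0.57, 0, 0, 0], [0, 0, 0, 0, 0, 0, 0], [0, -0.1, 0, 0, 0, 0, 0], [0, -0.08, 0, 0, 0, 0, 0], [0, -0.06, 0, 0, 0, 0, 0], [0, -0.04, 0, 0, 0, 0, 0], [0, -0.03, 0, 0, 0, 0, 0], [0, 0, 0, 0, 0, 0, 0]]}}

```text
time_s: 26.1
ee_pos: [0.4635, 0.0264, 0.0357]
eef_rot: [3.141, 0.0, 1.55]
force: [-0.4, 0.1, 0.7]
grip_width: 0.0002
grip_force: 0.0
```

>>> {"method": "move_arm", "body": {"increments": [[0, -0.03, 0, 0, 0, 0, 0], [0, -0.02, 0, 0, 0, 0, 0], [0, 0, 0, 0, 0, 0, 0]]}}

```text
time_s: 26.4
ee_pos: [0.4634, 0.025, 0.0356]
eef_rot: [3.141, -0.001, 1.55]
force: [-1.1, 10.4, 1.6]
grip_width: 0.0002
grip_force: 5.3
```

The row is tight: contact came at exactly the predicted place. Now I'll locate the blocks by fitting box silhouettes to the dark-brown masks.

```bash
cat >> h.py <<'E'
from scipy.optimize import minimize
def brown(p):
    b,g,r=[p["color"][...,i].astype(int) for i in range(3)]
    m=((r<120)&(r>28)&(g<0.68*r)&(b<0.5*r)&(r-b>12)).astype(np.uint8)
    return m
def sil(p,x,y,a,h=.062,z0=0):
    c,s=np.cos(a),np.sin(a)
    P=[proj(p,(x+c*i*.028-s*j*.023,y+s*i*.028+c*j*.023,z0+k*h)) for i in(-1,1) for j in(-1,1) for k in(0,1)]
    H=cv2.convexHull((np.array(P)*4).astype(np.float32)).round().astype(np.int32)
    m=np.zeros((420*4,560*4),np.uint8);cv2.fillConvexPoly(m,H,1);return cv2.resize(m.astype(np.float32),(560,420),interpolation=cv2.INTER_AREA)
def fit(ps,x,y,a,z0=0):
    ms=[cv2.morphologyEx(brown(p),cv2.MORPH_CLOSE,np.ones((3,3))) for p in ps]
    def f(v):
        t=0
        for p,m in zip(ps,ms):
            S=sil(p,v[0]/1000,v[1]/1000,v[2]/50,z0=z0);D=cv2.dilate(S,np.ones((7,7)))>0
            t+=1-(S*m).sum()/np.maximum(S,m*D).sum()
        return t/len(ps)
    best=min((minimize(f,[x,y,q*50],method="Nelder-Mead",options=dict(initial_simplex=[[x,y,q*50],[x+10,y,q*50],[x,y+10,q*50],[x,y,q*50+8]],xatol=.2,fatol=1e-3)) for q in(a-.15,a+.15)),key=lambda r:r.fun)
    return best.x[0].round(1),best.x[1].round(1),(best.x[2]/50).round(3),"cost",round(best.fun,3)
E
python3 - <<'E'
from h import *
p=ctrl.camera("top");s=ctrl.camera("scene")
for n,x,y,a in(("BA",643,46,.3),("BB",639,-192,.14),("BC",660,-308,.05)):
    print(n,"top",fit([p],x,y,a),"scene",fit([s],x,y,a),"both",fit([p,s],x,y,a))
E
```

```text
BA top (np.float64(642.9), np.float64(45.1), np.float64(0.161), 'cost', np.float64(0.165)) scene (np.float64(645.6), np.float64(46.4), np.float64(0.428), 'cost', np.float64(0.391)) both (np.float64(642.8), np.float64(46.1), np.float64(0.197), 'cost', np.float64(0.294))
BB top (np.float64(637.3), np.float64(-196.0), np.float64(0.159), 'cost', np.float64(0.105)) scene (np.float64(642.6), np.float64(-195.4), np.float64(0.309), 'cost', np.float64(0.45)) both (np.float64(637.9), np.float64(-195.8), np.float64(0.145), 'cost', np.float64(0.281))
BC top (np.float64(660.5), np.float64(-312.8), np.float64(0.066), 'cost', np.float64(0.142)) scene (np.float64(664.6), np.float64(-314.0), np.float64(-0.075), 'cost', np.float64(0.488)) both (np.float64(660.9), np.float64(-312.9), np.float64(0.05), 'cost', np.float64(0.321))
```

>>> {"method": "move_arm", "body": {"increments": [[0, 0.16, 0, 0, 0, 0, 0], [0, 0, 0, -0.5, 0, 0, 0], [0.5, 0, 0, -0.9, 0, 0, 0], [1, 0, 0, -0.9, 0, 0, 0], [1, 0, 0, -0.5, 0, 0, 0], [1, 0.066, 0.717, -0.1, 0, 0, 0], [1, 0.066, 0.717, 0, 0, 0, 0], [1, 0.066, 0.717, 0, 0, 0, 0], [1, 0.066, 0.717, 0, 0, 0, 0], [1, 0.066, 0.717, 0, 0, 0, 0], [1, 0, 0, 0, 0, 0, -0.135], [1, 0, 0, 0, 0, 0, -0.135], [1, 0, 0, 0, 0, 0, 0]]}}

```text
time_s: 27.8
ee_pos: [0.643, 0.0451, 0.1798]
eef_rot: [-3.14, 0.0, 1.822]
force: [-0.2, -0.2, 0.4]
grip_width: 0.0848
grip_force: 0.0
```

```bash
python3 - <<'E'
from h import *
go(643,45.5,26,1.82)
E
```

```text
at [643.   45.1 179.8] rot [-3.14   0.     1.822] w 84.8 t 27.8 -> total units [0.008 0.006 3.076] rz 0.002
```

>>> {"method": "move_arm", "body": {"increments": [[1, 0, 0, 0.5, 0, 0, 0], [1, 0, 0, 0.7, 0, 0, 0], [1, 0, 0, 0.7, 0, 0, 0], [1, 0, 0, 0.7, 0, 0, 0], [1, 0, 0, 0.3, 0, 0, 0], [1, 0, 0, 0.18, 0, 0, 0], [0.4, 0, 0, 0, 0, 0, 0], [0.4, 0, 0, 0, 0, 0, 0], [0.4, 0, 0, 0, 0, 0, 0], [0.4, 0, 0, 0, 0, 0, 0], [0.4, 0, 0, 0, 0, 0, 0], [0.4, 0, 0, 0, 0, 0, 0]], "force": 25}}

```text
time_s: 29.0
ee_pos: [0.6433, 0.0449, 0.027]
eef_rot: [3.141, 0.0, 1.82]
force: [-0.3, -0.9, 4.4]
grip_width: 0.056
grip_force: 25.0
```

>>> {"method": "move_arm", "body": {"increments": [[0.4, 0, 0, -0.3, 0, 0, 0], [0.4, 0, 0, -0.7, 0, 0, 0], [0.4, 0, 0, -0.8, 0, 0, 0.135], [0.4, 0, 0, -0.8, 0, 0, 0.132], [0.4, 0, 0, 0, 0, 0, 0]]}}

```text
time_s: 29.5
ee_pos: [0.6452, 0.0449, 0.1638]
eef_rot: [3.132, -0.0, 1.549]
force: [0.0, 0.8, -0.8]
grip_width: 0.056
grip_force: 25.0
```

```bash
python3 - <<'E'
from h import *
p=ctrl.camera("top");s=ctrl.camera("scene")
e=ctrl.get_obs()["ee_pos"]
z0=e[2]-.026
for n,c in(("scene",[s]),("both",[p,s])):
    print(n,fit(c,643,45.5,-.02,z0))
go(463.5,46,60,1.553)
E
```

```text
scene (np.float64(639.2), np.float64(37.8), np.float64(-0.862), 'cost', np.float64(0.258))
both (np.float64(639.8), np.float64(37.4), np.float64(-0.867), 'cost', np.float64(0.618))
at [643.2  44.8 157.6] rot [ 3.14  -0.     1.554] w 55.7 t 29.6 -> total units [-0.038 -3.597  1.946] rz 0.001
```

>>> {"method": "move_arm", "body": {"increments": [[0.4, 0, -0.72, 0, 0, 0, 0], [0.4, 0, -0.72, 0, 0, 0, 0], [0.4, 0, -0.72, 0, 0, 0, 0], [0.4, 0, -0.72, 0, 0, 0, 0], [0.4, 0, -0.72, 0, 0, 0, 0], [0.4, 0, 0, 0.6, 0, 0, 0], [0.4, 0, 0, 0.6, 0, 0, 0], [0.4, 0, 0, 0.6, 0, 0, 0], [0.4, 0, 0, 0.1, 0, 0, 0], [0.4, 0, 0, 0, 0, 0, 0]]}}

```text
time_s: 30.6
ee_pos: [0.4624, 0.0481, 0.0608]
eef_rot: [-3.139, 0.0, 1.554]
force: [0.0, 1.3, -0.4]
grip_width: 0.0558
grip_force: 25.0
```

```bash
python3 - <<'E'
from h import *
go(463.5,48,36,1.553)
E
```

```text
at [462.4  48.1  60.8] rot [-3.139  0.     1.554] w 55.8 t 30.6 -> total units [-0.001  0.024  0.495] rz 0.001
```

>>> {"method": "move_arm", "body": {"increments": [[0.4, 0, 0.028, 0.15, 0, 0, 0], [0.4, 0, 0, 0.15, 0, 0, 0], [0.4, 0, 0, 0.1, 0, 0, 0], [0.4, 0, 0, 0.08, 0, 0, 0], [0.4, 0, 0, 0, 0, 0, 0], [0.4, 0, 0, 0, 0, 0, 0]]}}

```text
time_s: 31.2
ee_pos: [0.4661, 0.0482, 0.0397]
eef_rot: [3.137, -0.0, 1.553]
force: [-7.7, -0.2, 23.2]
grip_width: 0.0559
grip_force: 25.0
```

>>> {"method": "move_arm", "body": {"increments": [[0.8, 0, 0, 0, 0, 0, 0], [0.8, 0, 0, 0, 0, 0, 0], [0.8, 0, 0, 0, 0, 0, 0], [1, 0, 0, -0.5, 0, 0, 0], [1, 0, 0, -0.9, 0, 0, 0], [1, 0, 0, -0.9, 0, 0, 0], [1, 0, 0, -0.5, 0, 0, 0], [1, 0.8, 0, 0, 0, 0, 0], [1, 0.8, 0, 0, 0, 0, 0], [1, 0.8, 0, 0, 0, 0, 0], [1, 0, 0, 0, 0, 0, 0]]}}

```text
time_s: 32.3
ee_pos: [0.4663, 0.1714, 0.1772]
eef_rot: [-3.141, -0.001, 1.556]
force: [0.7, 0.5, -0.1]
grip_width: 0.0937
grip_force: 0.0
```

```bash
python3 - <<'E'
from h import *
go(464,82,36,1.553)
p=ctrl.camera("top");s=ctrl.camera("scene")
for z0 in(.008,): print(z0,"top",fit([p],464,48,-.02,z0),"scene",fit([s],464,48,-.02,z0),fit([p,s],464,48,-.02,z0))
a=cv2.resize(s["color"][90:240,180:380],None,fx=4,fy=4,interpolation=2);cv2.imwrite("pics/s8.png",a)
E
```

```text
at [466.3 171.4 177.2] rot [-3.141e+00 -1.000e-03  1.556e+00] w 93.7 t 32.3 -> total units [-1.79  -0.02   2.824] rz 0.003
0.008 top (np.float64(450.8), np.float64(51.8), np.float64(-0.034), 'cost', np.float64(0.201)) scene (np.float64(450.9), np.float64(60.8), np.float64(-0.19), 'cost', np.float64(0.39)) (np.float64(450.9), np.float64(54.1), np.float64(-0.091), 'cost', np.float64(0.305))
```

View pics/s8.png

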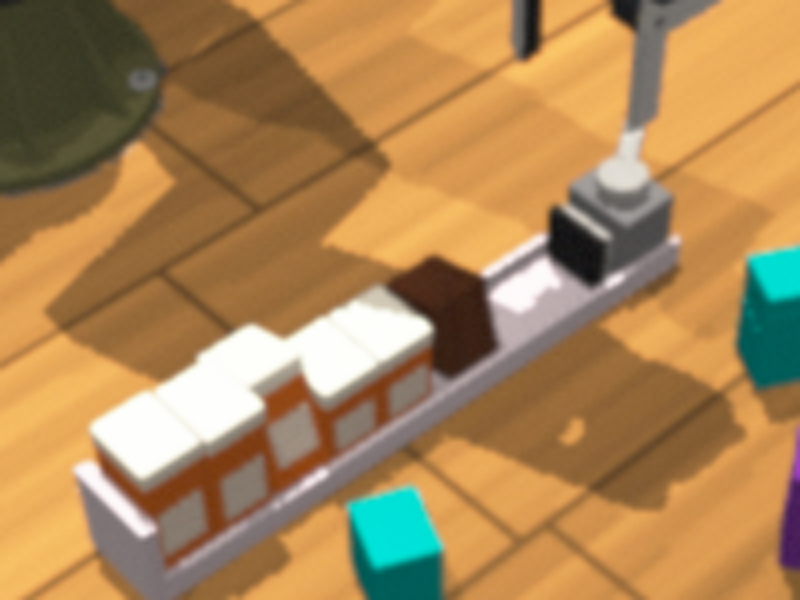

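The block leans: its +x bottom edge sits on the far lip because it was placed about 3 mm too far out. M also looks shifted. I'll regrip the block, lift it slightly, shift it −x and set it down again.

>>> {"method": "move_arm", "body": {"increments": [[1, -0.82, -0.037, 0, 0, 0, 0], [1, -0.82, -0.037, 0, 0, 0, 0], [1, -0.82, -0.036, 0, 0, 0, 0], [1, 0, 0, 0.6, 0, 0, 0], [1, 0, 0, 0.7, 0, 0, 0], [1, 0, 0, 0.7, 0, 0, 0], [1, 0, 0, 0.6, 0, 0, 0], [0.4, 0, 0, 0, 0, 0, 0], [0.4, 0, 0, 0, 0, 0, 0], [0.4, 0, 0, 0, 0, 0, 0], [0.4, 0, 0, 0, 0, 0, 0], [0.4, 0, 0, 0, 0, 0, 0], [0.4, 0, 0, 0, 0, 0, 0], [0.4, 0, 0, -0.2, 0, 0, 0], [0.4, 0, 0, -0.3, 0, 0, 0], [0.4, 0, 0, 0, 0, 0, 0], [0.4, 0, 0, 0, 0, 0, 0]]}}

```text
time_s: 34.1
ee_pos: [0.4591, 0.0452, 0.0727]
eef_rot: [3.141, -0.0, 1.553]
force: [0.5, 0.7, -0.2]
grip_width: 0.0631
grip_force: 23.4
```

```bash
python3 - <<'E'
from h import *
go(462.5,48,60,1.553)
s=ctrl.camera("scene")
a=cv2.resize(s["color"][100:220,200:360],None,fx=5,fy=5,interpolation=2);cv2.imwrite("pics/s9.png",a)
E
```

```text
at [459.1  45.2  72.7] rot [ 3.141 -0.     1.553] w 63.1 t 34.1 -> total units [0.057 0.067 0.254] rz -0.000
```

View pics/s9.png

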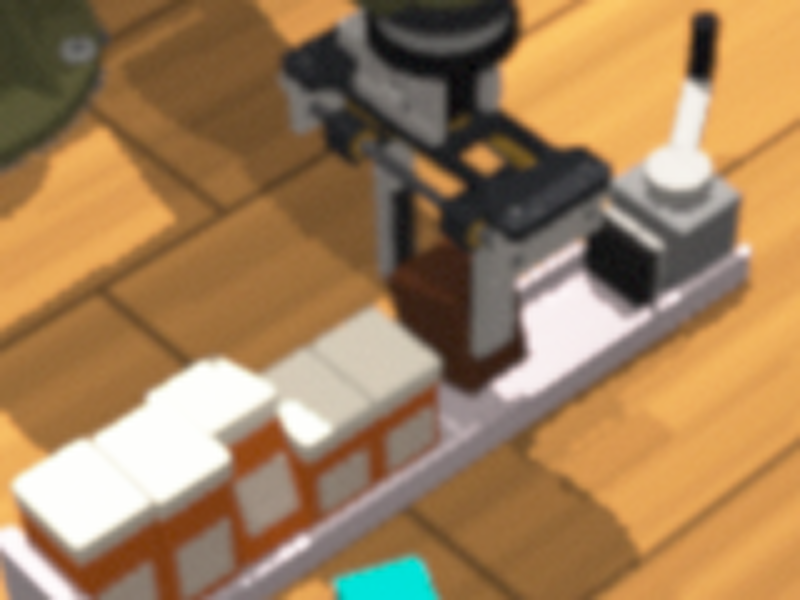

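M also leans −x. I'll set the tilted block flat on the free counter and grasp it again properly.

>>> {"method": "move_arm", "body": {"increments": [[0.4, 0, 0, -0.6, 0, 0, 0], [0.4, 0, 0, -0.7, 0, 0, 0], [0.4, 0, 0.9, 0, 0, 0, 0], [0.4, 0, 0.9, 0, 0, 0, 0], [0.4, 0, 0.9, 0, 0, 0, 0], [0.4, 0, 0.9, 0, 0, 0, 0], [0.4, 0, 0, 0.6, 0, 0, 0], [0.4, 0, 0, 0.6, 0, 0, 0], [0.4, 0, 0, 0.4, 0, 0, 0], [0.4, 0, 0, 0.2, 0, 0, 0], [0.4, 0, 0, 0, 0, 0, 0]]}}

```text
time_s: 35.25
ee_pos: [0.6382, 0.042, 0.0458]
eef_rot: [-3.139, 0.0, 1.553]
force: [0.0, -0.0, -1.6]
grip_width: 0.0626
grip_force: 23.4
```

>>> {"method": "move_arm", "body": {"increments": [[0.4, 0, 0, 0.08, 0, 0, 0], [0.4, 0, 0, 0.06, 0, 0, 0], [0.4, 0, 0, 0, 0, 0, 0], [0.9, 0, 0, 0, 0, 0, 0], [1, 0, 0, 0, 0, 0, 0], [1, 0, 0, 0, 0, 0, 0], [1, 0, 0, 0, 0, 0, 0], [1, 0, 0, 0.22, 0, 0, 0], [0.4, 0, 0, 0, 0, 0, 0], [0.4, 0, 0, 0, 0, 0, 0], [0.4, 0, 0, 0, 0, 0, 0], [0.4, 0, 0, 0, 0, 0, 0], [0.4, 0, 0, 0, 0, 0, 0], [0.4, 0, 0, 0, 0, 0, 0]]}}

```text
time_s: 36.65
ee_pos: [0.6391, 0.042, 0.0296]
eef_rot: [3.141, -0.0, 1.553]
force: [-0.2, -0.6, 1.0]
grip_width: 0.0559
grip_force: 25.0
```

>>> {"method": "move_arm", "body": {"increments": [[1, 0, 0, 0, 0, 0, 0], [1, 0, 0, 0, 0, 0, 0], [1, 0, 0, 0, 0, 0, 0], [1, 0, 0, -0.6, 0, 0, 0], [1, 0, 0, -0.9, 0, 0, 0], [0, 0, 0, -0.9, 0, 0, 0], [0, 0, 0, -0.6, 0, 0, 0], [0, -0.71, -0.583, 0, 0, 0, 0], [0, -0.71, -0.583, 0, 0, 0, 0], [0, -0.71, -0.583, 0, 0, 0, 0], [0, -0.71, -0.583, 0, 0, 0, 0], [0, 0, 0, 0, 0, 0, 0], [0, 0, 0, 0, 0, 0, 0], [0, 0, 0, 0, 0, 0, 0], [0, 0, 0, 0, 0, 0, 0], [0, 0, 0, 0, 0, 0, 0], [0, 0, 0, 0, 0, 0, 0]]}}

```text
time_s: 38.35
ee_pos: [0.52, -0.0975, 0.1792]
eef_rot: [-3.141, -0.0, 1.554]
force: [0.2, 0.6, -0.8]
grip_width: 0.0021
grip_force: 0.0
```

```bash
cat >> h.py <<'E'
def lid(p,c,r0,r1):
    "white lid rows in a top-picture column"
    col=p["color"][r0:r1,c].astype(int);return col
E
python3 - <<'E'
from h import *
go(520,-98,33,1.553)
p=ctrl.camera("top")
# white lid extents across x for each canister column
for n,y,z in(("T1",-190,.112),("T2",-144,.112),("M",-98,.098),("S1",-52,.084),("S2",-6,.084)):
    u=proj(p,(.461+.018*(y+98)/1000,y/1000,z));c=int(round(u[0]))
    g=p["color"][225:290,c-2:c+3].astype(int);m=(g.min(2)>130).mean(1)>.5;rows=np.nonzero(m)[0]+225
    print(n,u.round(1),rows.min(),rows.max(),ray(p,(rows.min()-.5,c),z)[0].round(4),ray(p,(rows.max()+.5,c),z)[0].round(4),"".join("#" if v else "." for v in m))
E
```

```text
at [520.  -97.5 179.2] rot [-3.141 -0.     1.554] w 2.1 t 38.4 -> total units [-1.100e-02  1.000e-03  2.925e+00] rz 0.001
T1 [322.8 261.9] 252 274 0.4856 0.4277 ...........................#######################...............Traceback (most recent call last):
  File "<stdin>", line 8, in <module>
    return umr_minimum(a, axis, None, out, keepdims, initial, where)
ValueError: zero-size array to reduction operation minimum which has no identity
```

>>> {"method": "move_arm", "body": {"increments": [[0, -0.01, 0, 0.6, 0, 0, 0], [0, 0, 0, 0.8, 0, 0, 0], [0, 0, 0, 0.8, 0, 0, 0], [0, 0, 0, 0.7, 0, 0, 0], [0, 0, 0, 0, 0, 0, 0], [0, 0, -0.1, 0, 0, 0, 0], [0, 0, -0.08, 0, 0, 0, 0], [0, 0, -0.06, 0, 0, 0, 0], [0, 0, -0.04, 0, 0, 0, 0], [0, 0, 0, 0, 0, 0, 0]]}}

```text
time_s: 39.4
ee_pos: [0.5059, -0.0983, 0.0352]
eef_rot: [3.14, 0.0, 1.553]
force: [-0.9, -0.2, -0.9]
grip_width: 0.0004
grip_force: 0.0
```

>>> {"method": "move_arm", "body": {"increments": [[0, 0, -0.04, 0, 0, 0, 0], [0, 0, -0.04, 0, 0, 0, 0], [0, 0, 0, 0, 0, 0, 0]]}}

```text
time_s: 39.7
ee_pos: [0.5016, -0.0981, 0.0344]
eef_rot: [-3.141, -0.0, 1.553]
force: [0.3, -1.0, 0.2]
grip_width: 0.0006
grip_force: 0.0
```

>>> {"method": "move_arm", "body": {"increments": [[0, 0, -0.04, 0, 0, 0, 0], [0, 0, -0.04, 0, 0, 0, 0], [0, 0, 0, 0, 0, 0, 0]]}}

```text
time_s: 40.0
ee_pos: [0.4976, -0.098, 0.0344]
eef_rot: [-3.142, -0.0, 1.553]
force: [-0.5, 0.1, 0.2]
grip_width: 0.0006
grip_force: 0.0
```

>>> {"method": "move_arm", "body": {"increments": [[0, 0, -0.04, 0, 0, 0, 0], [0, 0, -0.02, 0, 0, 0, 0], [0, 0, 0, 0, 0, 0, 0]]}}

```text
time_s: 40.3
ee_pos: [0.4947, -0.098, 0.0345]
eef_rot: [-3.142, -0.0, 1.553]
force: [0.3, -1.1, -0.1]
grip_width: 0.0004
grip_force: 0.1
```

>>> {"method": "move_arm", "body": {"increments": [[0, 0, 0.2, 0, 0, 0, 0], [0, 0, 0, -0.6, 0, 0, 0], [0.5, 0, 0, -0.9, 0, 0, 0], [1, 0, 0, -0.9, 0, 0, 0], [1, 0, 0, -0.6, 0, 0, 0], [1, 0.713, 0.66, 0, 0, 0, 0], [1, 0.713, 0.66, 0, 0, 0, 0], [1, 0.713, 0.66, 0, 0, 0, 0], [1, 0.713, 0.66, 0, 0, 0, 0], [1, 0, 0, 0, 0, 0, 0], [1, 0, 0, 0, 0, 0, 0]]}}

```text
time_s: 41.4
ee_pos: [0.6396, 0.0427, 0.1835]
eef_rot: [-3.14, 0.0, 1.554]
force: [-0.6, -0.3, -0.7]
grip_width: 0.0691
grip_force: 0.0
```

```bash
python3 - <<'E'
from h import *
go(639,42,29,1.553)
p=ctrl.camera("top");s=ctrl.camera("scene")
for n,y,z in(("T1",-190,.112),("T2",-144,.112),("M",-98,.098),("S1",-48,.084)):
    u=proj(p,(.461+.018*(y+98)/1000,y/1000,z));c=int(round(u[0]))
    g=p["color"][240:285,c-3:c+4].astype(int).mean(1);print(n,u.round(1)," ".join(f"{int(v[0])}/{int(v[2])}" for v in g))
a=cv2.resize(s["color"][140:240,190:310],None,fx=6.5,fy=6,interpolation=2)
b=cv2.resize(p["color"][235:285,260:345],None,fx=6,fy=6,interpolation=2)
cv2.imwrite("pics/last.png",np.vstack([cv2.resize(a,(600,300)),np.pad(b,((0,0),(0,600-b.shape[1]),(0,0)))]) )
E
```

```text
at [639.6  42.7 183.5] rot [-3.14   0.     1.554] w 69.1 t 41.4 -> total units [-0.014 -0.008  3.09 ] rz 0.001
T1 [322.8 261.9] 42/102 41/95 42/99 42/101 42/99 40/97 43/100 33/85 71/98 136/147 116/124 99/107 181/208 241/237 238/235 238/235 238/235 238/235 238/234 238/234 238/235 238/234 238/235 238/234 239/235 239/235 239/234 238/234 239/234 239/235 239/234 239/235 240/235 235/237 185/206 99/200 83/198 87/197 86/195 86/194 87/197 90/203 89/202 90/204 90/202
T2 [304.6 261.1] 38/93 41/96 43/100 40/98 42/99 42/99 41/99 46/83 124/134 102/109 189/214 239/236 239/235 238/235 237/234 238/235 238/235 238/234 239/235 239/235 239/235 239/234 239/235 239/235 239/235 239/234 239/235 239/234 239/234 240/235 240/235 229/235 211/218 238/234 120/205 84/199 88/200 86/196 86/194 86/195 90/200 91/202 92/204 91/204 90/201
M [286.4 260.2] 40/95 41/98 43/99 41/98 41/98 41/99 33/76 105/113 108/116 153/177 202/209 202/210 201/209 201/209 200/208 213/217 212/217 212/216 213/217 214/217 213/217 213/216 214/217 214/217 213/216 214/217 214/217 214/217 205/211 207/213 158/172 154/166 169/177 67/114 46/116 48/116 51/120 48/114 47/112 48/113 50/117 50/118 50/119 50/117 48/115
S1 [267.2 259.2] 41/95 40/98 41/97 40/97 41/100 16/59 154/163 172/182 101/109 126/146 156/178 156/178 158/178 156/177 157/177 156/177 158/178 155/176 157/178 156/178 156/177 155/176 157/178 158/179 156/176 156/177 157/178 158/179 160/180 157/180 115/129 160/168 59/94 38/96 42/100 44/102 43/102 43/100 41/97 42/100 42/102 43/102 45/104 43/104 41/101
```

View pics/last.png

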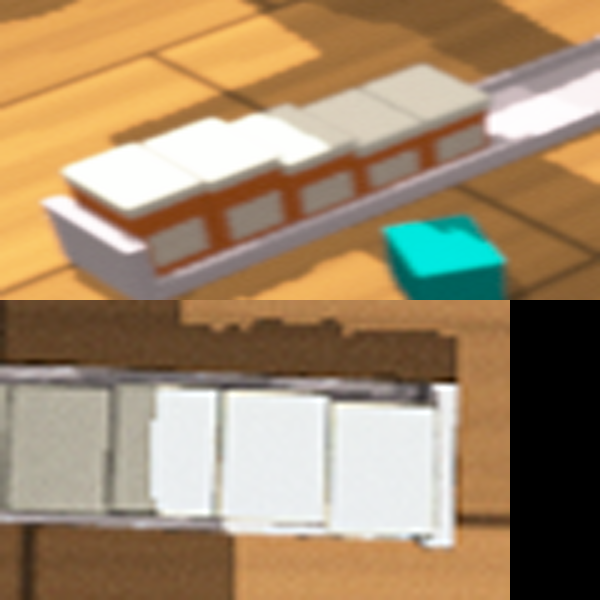

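M is now upright and in line (labels aligned), so the nudge seated it. I'll pick the block up again.

>>> {"method": "move_arm", "body": {"increments": [[1, -0.01, -0.01, 0.6, 0, 0, 0], [1, 0, 0, 0.8, 0, 0, 0], [1, 0, 0, 0.8, 0, 0, 0], [1, 0, 0, 0.6, 0, 0, 0], [1, 0, 0, 0.3, 0, 0, 0], [0.4, 0, 0, 0, 0, 0, 0], [0.4, 0, 0, 0, 0, 0, 0], [0.4, 0, 0, 0, 0, 0, 0], [0.4, 0, 0, 0, 0, 0, 0], [0.4, 0, 0, 0, 0, 0, 0], [0.4, 0, 0, 0, 0, 0, 0], [0.4, 0, 0, -0.3, 0, 0, 0], [0.4, 0, 0, -0.8, 0, 0, 0], [0.4, 0, 0, -0.8, 0, 0, 0], [0.4, 0, 0, -0.2, 0, 0, 0], [0.4, 0, 0, 0, 0, 0, 0]]}}

```text
time_s: 43.1
ee_pos: [0.6395, 0.0416, 0.1369]
eef_rot: [3.138, -0.0, 1.553]
force: [-0.3, -0.7, -1.1]
grip_width: 0.0557
grip_force: 25.0
```

```bash
python3 - <<'E'
from h import *
go(463.2,44,65,1.553)
E
```

```text
at [639.5  41.6 136.9] rot [ 3.138 -0.     1.553] w 55.7 t 43.1 -> total units [-0.015 -3.532  1.425] rz -0.000
```

>>> {"method": "move_arm", "body": {"increments": [[0.4, -0.03, -0.7, -0.2, 0, 0, 0], [0.4, 0, -0.7, 0, 0, 0, 0], [0.4, 0, -0.7, 0, 0, 0, 0], [0.4, 0, -0.7, 0, 0, 0, 0], [0.4, 0, -0.73, 0, 0, 0, 0], [0.4, 0, 0, 0.6, 0, 0, 0], [0.4, 0, 0, 0.6, 0, 0, 0], [0.4, 0, 0, 0.4, 0, 0, 0], [0.4, 0, 0, 0, 0, 0, 0], [0.4, 0, 0, 0, 0, 0, 0], [0.4, 0, 0, 0, 0, 0, 0]]}}

```text
time_s: 44.2
ee_pos: [0.4627, 0.0432, 0.0652]
eef_rot: [3.141, -0.0, 1.553]
force: [-0.1, -0.5, -0.8]
grip_width: 0.0558
grip_force: 25.0
```

Well centred. Lowering in small steps.

>>> {"method": "move_arm", "body": {"increments": [[0.4, 0, 0, 0.2, 0, 0, 0], [0.4, 0, 0, 0.15, 0, 0, 0], [0.4, 0, 0, 0.1, 0, 0, 0], [0.4, 0, 0, 0.06, 0, 0, 0], [0.4, 0, 0, 0.02, 0, 0, 0], [0.4, 0, 0, 0, 0, 0, 0], [0.4, 0, 0, 0, 0, 0, 0]]}}

```text
time_s: 44.9
ee_pos: [0.4623, 0.0432, 0.0381]
eef_rot: [-3.141, 0.0, 1.553]
force: [-3.1, -0.9, 6.0]
grip_width: 0.056
grip_force: 25.0
```

>>> {"method": "move_arm", "body": {"increments": [[0.4, -0.04, 0, 0, 0, 0, 0], [0.4, -0.04, 0, 0, 0, 0, 0], [0.4, -0.04, 0, 0, 0, 0, 0], [0.4, 0, 0, 0, 0, 0, 0]]}}

```text
time_s: 45.3
ee_pos: [0.4625, 0.037, 0.0381]
eef_rot: [3.141, 0.0, 1.553]
force: [0.5, -0.7, 6.2]
grip_width: 0.0559
grip_force: 25.0
```

>>> {"method": "move_arm", "body": {"increments": [[0.4, -0.04, 0, 0, 0, 0, 0], [0.4, -0.02, 0, 0, 0, 0, 0], [0.4, 0, 0, 0, 0, 0, 0]]}}

```text
time_s: 45.6
ee_pos: [0.4624, 0.0342, 0.0382]
eef_rot: [3.141, -0.0, 1.553]
force: [0.3, 1.1, 6.3]
grip_width: 0.0559
grip_force: 25.0
```

>>> {"method": "move_arm", "body": {"increments": [[0.4, -0.03, 0, 0, 0, 0, 0], [0.4, -0.03, 0, 0, 0, 0, 0], [0.4, 0, 0, 0, 0, 0, 0]]}}

```text
time_s: 45.9
ee_pos: [0.4623, 0.0317, 0.0381]
eef_rot: [3.141, -0.001, 1.552]
force: [0.6, 8.3, 6.6]
grip_width: 0.056
grip_force: 25.0
```

>>> {"method": "move_arm", "body": {"increments": [[0.9, 0.05, 0, 0, 0, 0, 0], [1, 0, 0, 0, 0, 0, 0], [1, 0, 0, 0, 0, 0, 0], [1, 0, 0, -0.6, 0, 0, 0], [1, 0, 0, -0.9, 0, 0, 0], [1, 0, 0, -0.9, 0, 0, 0], [1, 0, 0, -0.7, 0, 0, 0], [1, -0.75, 0.598, 0, 0, 0, 0], [1, -0.75, 0.598, 0, 0, 0, 0], [1, -0.75, 0.598, 0, 0, 0, 0], [1, -0.75, 0.598, 0, 0, 0, 0], [1, -0.75, 0.598, 0, 0, 0, 0], [1, -0.75, 0.598, 0, 0, 0, 0], [1, 0, 0, 0, 0, 0, -0.08], [1, 0, 0, 0, 0, 0, -0.08], [1, 0, 0, 0, 0, 0, 0]]}}

```text
time_s: 47.5
ee_pos: [0.6373, -0.1949, 0.1921]
eef_rot: [-3.14, -0.0, 1.714]
force: [0.2, -0.3, -0.7]
grip_width: 0.0943
grip_force: 0.0
```

```bash
python3 - <<'E'
from h import *
go(637.5,-196,28,1.71)
p=ctrl.camera("top");s=ctrl.camera("scene")
print("B1 top",fit([p],464,40,-.02,.008),"scene",fit([s],464,40,-.02,.008))
print("BB scene",fit([s],637.5,-196,.15),"BC top",fit([p],660.5,-313,.06))
E
```

```text
at [ 637.3 -194.9  192.1] rot [-3.14  -0.     1.714] w 94.3 t 47.5 -> total units [-0.025  0.005  3.283] rz 0.004
B1 top (np.float64(461.0), np.float64(35.2), np.float64(-0.005), 'cost', np.float64(0.284)) scene (np.float64(453.1), np.float64(55.3), np.float64(-0.714), 'cost', np.float64(0.572))
BB scene (np.float64(638.9), np.float64(-193.4), np.float64(0.155), 'cost', np.float64(0.074)) BC top (np.float64(641.7), np.float64(-309.6), np.float64(0.741), 'cost', np.float64(0.956))
```

>>> {"method": "move_arm", "body": {"increments": [[1, 0, 0.02, 0.6, 0, 0, 0], [1, 0, 0, 0.8, 0, 0, 0], [1, 0, 0, 0.8, 0, 0, 0], [1, 0, 0, 0.7, 0, 0, 0], [1, 0, 0, 0.37, 0, 0, 0], [0.4, 0, 0, 0, 0, 0, 0], [0.4, 0, 0, 0, 0, 0, 0], [0.4, 0, 0, 0, 0, 0, 0], [0.4, 0, 0, 0, 0, 0, 0], [0.4, 0, 0, 0, 0, 0, 0], [0.4, 0, 0, 0, 0, 0, 0]]}}

```text
time_s: 48.7
ee_pos: [0.6388, -0.1944, 0.0304]
eef_rot: [3.141, 0.001, 1.713]
force: [-2.4, 0.7, 5.0]
grip_width: 0.0562
grip_force: 24.9
```

>>> {"method": "move_arm", "body": {"increments": [[0.4, 0, 0, -0.3, 0, 0, 0], [0.4, 0, 0, -0.8, 0, 0, 0], [0.4, 0, 0, -0.9, 0, 0, 0.08], [0.4, 0, 0, -0.7, 0, 0, 0.08], [0.4, 0, 0, 0, 0, 0, 0], [0.4, 0, 0, 0, 0, 0, 0]]}}

```text
time_s: 49.3
ee_pos: [0.6385, -0.1944, 0.1655]
eef_rot: [3.14, 0.0, 1.554]
force: [0.4, -0.2, -0.9]
grip_width: 0.0561
grip_force: 24.9
```

```bash
python3 - <<'E'
from h import *
go(464,90,65,1.553)
E
```

```text
at [ 638.5 -194.4  165.5] rot [3.14  0.    1.554] w 56.1 t 49.3 -> total units [ 5.627 -3.59   2.002] rz 0.001
```

>>> {"method": "move_arm", "body": {"increments": [[0.4, 0.804, -0.515, 0, 0, 0, 0], [0.4, 0.804, -0.515, 0, 0, 0, 0], [0.4, 0.804, -0.515, 0, 0, 0, 0], [0.4, 0.804, -0.515, 0, 0, 0, 0], [0.4, 0.804, -0.515, 0, 0, 0, 0], [0.4, 0.804, -0.515, 0, 0, 0, 0], [0.4, 0.804, -0.515, 0, 0, 0, 0], [0.4, 0, 0, 0, 0, 0, 0], [0.4, 0, 0, 0.7, 0, 0, 0], [0.4, 0, 0, 0.8, 0, 0, 0], [0.4, 0, 0, 0.5, 0, 0, 0], [0.4, 0, 0, 0, 0, 0, 0], [0.4, 0, 0, 0, 0, 0, 0], [0.4, 0, 0, 0, 0, 0, 0]]}}

```text
time_s: 50.7
ee_pos: [0.4641, 0.0902, 0.0657]
eef_rot: [3.14, -0.0, 1.553]
force: [0.8, 0.4, 0.4]
grip_width: 0.056
grip_force: 24.9
```

```bash
python3 - <<'E'
from h import *
go(463.4,90,38,1.553)
E
```

```text
at [464.1  90.2  65.7] rot [ 3.14  -0.     1.553] w 56.0 t 50.7 -> total units [-0.004 -0.014  0.554] rz -0.000
```

>>> {"method": "move_arm", "body": {"increments": [[0.4, 0, -0.015, 0.2, 0, 0, 0], [0.4, 0, 0, 0.15, 0, 0, 0], [0.4, 0, 0, 0.1, 0, 0, 0], [0.4, 0, 0, 0.07, 0, 0, 0], [0.4, 0, 0, 0.02, 0, 0, 0], [0.4, 0, 0, 0, 0, 0, 0], [0.4, 0, 0, 0, 0, 0, 0]]}}

```text
time_s: 51.4
ee_pos: [0.4627, 0.0903, 0.038]
eef_rot: [3.141, 0.0, 1.553]
force: [-3.7, -0.8, 10.8]
grip_width: 0.0561
grip_force: 25.0
```

>>> {"method": "move_arm", "body": {"increments": [[0.4, -0.04, 0, 0, 0, 0, 0], [0.4, -0.03, 0, 0, 0, 0, 0], [0.4, -0.02, 0, 0, 0, 0, 0], [0.4, 0, 0, 0, 0, 0, 0]]}}

```text
time_s: 51.8
ee_pos: [0.4631, 0.0861, 0.038]
eef_rot: [3.14, -0.001, 1.553]
force: [0.4, 2.2, 6.4]
grip_width: 0.056
grip_force: 24.9
```

>>> {"method": "move_arm", "body": {"increments": [[0.4, -0.03, 0, 0, 0, 0, 0], [0.4, -0.03, 0, 0, 0, 0, 0], [0.4, 0, 0, 0, 0, 0, 0]]}}

```text
time_s: 52.1
ee_pos: [0.4632, 0.084, 0.038]
eef_rot: [3.14, -0.002, 1.553]
force: [1.8, 12.4, 4.2]
grip_width: 0.0558
grip_force: 25.0
```

>>> {"method": "move_arm", "body": {"increments": [[0.9, 0.05, 0, 0, 0, 0, 0], [1, 0, 0, 0, 0, 0, 0], [1, 0, 0, 0, 0, 0, 0], [1, 0, 0, -0.6, 0, 0, 0], [1, 0, 0, -0.9, 0, 0, 0], [1, 0, 0, -0.9, 0, 0, 0], [1, 0, 0, -0.7, 0, 0, 0], [1, -0.88, 0.454, 0, 0, 0, 0], [1, -0.88, 0.454, 0, 0, 0, 0], [1, -0.88, 0.454, 0, 0, 0, 0], [1, -0.88, 0.454, 0, 0, 0, 0], [1, -0.88, 0.454, 0, 0, 0, 0], [1, -0.88, 0.454, 0, 0, 0, 0], [1, -0.88, 0.454, 0, 0, 0, 0], [1, -0.88, 0.454, 0, 0, 0, 0], [1, -0.88, 0.454, 0, 0, 0, 0], [1, 0, 0, 0, 0, 0, -0.077], [1, 0, 0, 0, 0, 0, 0]]}}

```text
time_s: 53.9
ee_pos: [0.6592, -0.3154, 0.1904]
eef_rot: [-3.139, -0.001, 1.63]
force: [-0.9, 0.3, -0.2]
grip_width: 0.0939
grip_force: 0.0
```

```bash
python3 - <<'E'
from h import *
s=ctrl.camera("scene");p=ctrl.camera("top")
r=fit([s],660.5,-313,.06);print(r,fit([p],464,86,-.02,.008),fit([p],463,40,-.02,.008))
go(r[0],r[1],29,1.571+r[2])
E
```

```text
(np.float64(661.1), np.float64(-312.0), np.float64(0.014), 'cost', np.float64(0.057)) (np.float64(462.5), np.float64(79.7), np.float64(0.023), 'cost', np.float64(0.193)) (np.float64(461.7), np.float64(45.8), np.float64(0.039), 'cost', np.float64(0.18))
at [ 659.4 -313.8  192.4] rot [-3.141 -0.     1.628] w 94.1 t 54.0 -> total units [0.034 0.036 3.268] rz 0.043
```

>>> {"method": "move_arm", "body": {"increments": [[1, 0.03, 0.03, 0.6, 0, 0, 0.025], [1, 0, 0, 0.8, 0, 0, 0], [1, 0, 0, 0.8, 0, 0, 0], [1, 0, 0, 0.7, 0, 0, 0], [1, 0, 0, 0.36, 0, 0, 0], [0.4, 0, 0, 0, 0, 0, 0], [0.4, 0, 0, 0, 0, 0, 0], [0.4, 0, 0, 0, 0, 0, 0], [0.4, 0, 0, 0, 0, 0, 0], [0.4, 0, 0, 0, 0, 0, 0], [0.4, 0, 0, 0, 0, 0, 0]]}}

```text
time_s: 55.1
ee_pos: [0.6613, -0.3129, 0.0305]
eef_rot: [3.14, 0.001, 1.605]
force: [-1.0, 1.0, 5.4]
grip_width: 0.0558
grip_force: 24.9
```

>>> {"method": "move_arm", "body": {"increments": [[0.4, 0, 0, -0.3, 0, 0, 0], [0.4, 0, 0, -0.8, 0, 0, 0], [0.4, 0, 0, -0.9, 0, 0, 0.025], [0.4, 0, 0, -0.8, 0, 0, 0.025], [0.4, 0, 0, 0, 0, 0, 0], [0.4, 0, 0, 0, 0, 0, 0]]}}

```text
time_s: 55.7
ee_pos: [0.6611, -0.3128, 0.1708]
eef_rot: [3.14, 0.001, 1.555]
force: [0.5, -0.1, -1.9]
grip_width: 0.056
grip_force: 24.9
```

```bash
python3 - <<'E'
from h import *
go(464.5,140,70,1.553)
E
```

```text
at [ 661.1 -312.8  170.8] rot [3.140e+00 1.000e-03 1.555e+00] w 56.0 t 55.7 -> total units [ 8.995 -4.079  2.003] rz 0.002
```

>>> {"method": "move_arm", "body": {"increments": [[0.4, 0.9, -0.408, 0, 0, 0, 0], [0.4, 0.9, -0.408, 0, 0, 0, 0], [0.4, 0.9, -0.408, 0, 0, 0, 0], [0.4, 0.9, -0.408, 0, 0, 0, 0], [0.4, 0.9, -0.408, 0, 0, 0, 0], [0.4, 0.9, -0.408, 0, 0, 0, 0], [0.4, 0.9, -0.408, 0, 0, 0, 0], [0.4, 0.9, -0.408, 0, 0, 0, 0], [0.4, 0.9, -0.408, 0, 0, 0, 0], [0.4, 0.9, -0.408, 0, 0, 0, 0], [0.4, 0, 0, 0, 0, 0, 0], [0.4, 0, 0, 0.6, 0, 0, 0], [0.4, 0, 0, 0.7, 0, 0, 0], [0.4, 0, 0, 0.6, 0, 0, 0], [0.4, 0, 0, 0, 0, 0, 0], [0.4, 0, 0, 0, 0, 0, 0]]}}

```text
time_s: 57.3
ee_pos: [0.4642, 0.1401, 0.0746]
eef_rot: [-3.14, 0.0, 1.554]
force: [0.2, -0.2, 0.0]
grip_width: 0.0557
grip_force: 24.9
```

```bash
python3 - <<'E'
from h import *
go(464.3,139,38,1.553)
p=ctrl.camera("top");w=lambda c,r,z: ray(p,(r,c),z)*1000
c=proj(p,(.464,.171,.058));print(c)
r=int(c[1]); print([int(v) for v in p["color"][r,180:240].mean(1)])
E
```

```text
at [464.2 140.1  74.6] rot [-3.14   0.     1.554] w 55.7 t 57.3 -> total units [-0.021  0.003  0.732] rz 0.001
[185.47132699 256.11299851]
[96, 99, 80, 63, 72, 68, 68, 65, 69, 73, 48, 21, 40, 47, 25, 19, 15, 19, 14, 12, 15, 29, 26, 16, 12, 10, 29, 126, 137, 71, 21, 19, 27, 24, 28, 31, 28, 32, 30, 26, 34, 33, 32, 29, 29, 26, 20, 18, 28, 28, 28, 27, 31, 28, 25, 25, 28, 32, 25, 28]
```

>>> {"method": "move_arm", "body": {"increments": [[0.4, 0, 0, 0.2, 0, 0, 0], [0.4, 0, 0, 0.2, 0, 0, 0], [0.4, 0, 0, 0.15, 0, 0, 0], [0.4, 0, 0, 0.1, 0, 0, 0], [0.4, 0, 0, 0.06, 0, 0, 0], [0.4, 0, 0, 0.02, 0, 0, 0], [0.4, 0, 0, 0, 0, 0, 0], [0.4, 0, 0, 0, 0, 0, 0]]}}

```text
time_s: 58.15
ee_pos: [0.4643, 0.1405, 0.0383]
eef_rot: [3.142, -0.0, 1.555]
force: [-3.1, -0.3, 5.9]
grip_width: 0.0556
grip_force: 24.9
```

>>> {"method": "move_arm", "body": {"increments": [[0.4, -0.04, 0, 0, 0, 0, 0], [0.4, -0.04, 0, 0, 0, 0, 0], [0.4, -0.04, 0, 0, 0, 0, 0], [0.4, 0, 0, 0, 0, 0, 0]]}}

```text
time_s: 58.55
ee_pos: [0.4646, 0.1344, 0.0383]
eef_rot: [3.14, -0.0, 1.555]
force: [0.9, 1.4, 5.6]
grip_width: 0.0561
grip_force: 24.9
```

>>> {"method": "move_arm", "body": {"increments": [[0.4, -0.04, 0, 0, 0, 0, 0], [0.4, -0.03, 0, 0, 0, 0, 0], [0.4, 0, 0, 0, 0, 0, 0]]}}

```text
time_s: 58.85
ee_pos: [0.4645, 0.1308, 0.0383]
eef_rot: [3.14, -0.0, 1.555]
force: [0.3, 1.7, 5.6]
grip_width: 0.0562
grip_force: 24.9
```

>>> {"method": "move_arm", "body": {"increments": [[0.9, 0.03, 0, 0, 0, 0, 0], [1, 0, 0, 0, 0, 0, 0], [1, 0, 0, 0, 0, 0, 0], [1, 0, 0, -0.6, 0, 0, 0], [1, 0, 0, -0.9, 0, 0, 0], [0.6, 0, 0, -0.9, 0, 0, 0], [0.6, 0, 0, -0.7, 0, 0, 0], [0.6, 0.75, -0.243, 0, 0, 0, 0], [0.6, 0.75, -0.243, 0, 0, 0, 0], [0.6, 0.75, -0.243, 0, 0, 0, 0], [0.6, 0.75, -0.243, 0, 0, 0, 0], [0.6, 0, 0, 0, 0, 0, 0], [0.6, 0, 0, 0, 0, 0, 0]]}}

```text
time_s: 60.15
ee_pos: [0.4176, 0.2835, 0.1926]
eef_rot: [-3.141, 0.0, 1.556]
force: [0.1, -0.1, -0.1]
grip_width: 0.0564
grip_force: 0.0
```

```bash
python3 - <<'E'
from h import *
go(418,284,87,1.553)
p=ctrl.camera("top");s=ctrl.camera("scene")
for y in(40,86,132): print(y,fit([p],463,y,-.02,.008))
for n in("M1_c","T1_c","S1_c","B1_c"): print(n,[(round(d["conf"],2),np.round(d["centre"]).tolist()) for d in ctrl.cut_out(n,s)])
for n,y,z in(("T1",-190,.06),("T2",-144,.06),("M",-98,.053),("S1",-52,.046),("S2",-6,.046),("B",40,.039),("B",86,.039),("B",132,.039)): print(n,proj(s,(.461+.018*(y+98)/1000,y/1000,z))[::-1].round())
E
```

```text
at [417.6 283.5 192.6] rot [-3.141  0.     1.556] w 56.4 t 60.1 -> total units [0.012 0.009 2.113] rz 0.003
40 (np.float64(461.4), np.float64(45.9), np.float64(0.031), 'cost', np.float64(0.18))
86 (np.float64(463.5), np.float64(95.9), np.float64(0.026), 'cost', np.float64(0.271))
132 (np.float64(462.8), np.float64(127.1), np.float64(0.023), 'cost', np.float64(0.214))
M1_c [(0.28, [196.0, 235.0])]
T1_c [(0.97, [207.0, 219.0]), (0.43, [184.0, 265.0])]
S1_c [(0.83, [186.0, 266.0])]
B1_c [(0.58, [154.0, 315.0])]
T1 [212. 219.]
T2 [203. 234.]
M [195. 248.]
S1 [188. 262.]
S2 [180. 275.]
B [173. 288.]
B [165. 301.]
B [158. 313.]
```

>>> {"method": "move_arm", "body": {"increments": [[0.6, 0, 0, 0.5, 0, 0, 0], [0.6, 0, 0, 0.6, 0, 0, 0], [0.6, 0, 0, 0.6, 0, 0, 0], [0.6, 0, 0, 0.4, 0, 0, 0], [0, 0, 0, 0, 0, 0, 0], [0, 0, 0, 0, 0, 0, 0], [0, 0, 0, 0, 0, 0, 0], [0, 0, 0, 0, 0, 0, 0], [0, 0, 0, 0, 0, 0, 0], [0, 0, 0, 0, 0, 0, 0], [0, 0, 0, 0, 0, 0, 0], [0, 0, 0, 0, 0, 0, 0]], "force": 20}}

```text
time_s: 61.65
ee_pos: [0.4184, 0.2834, 0.0885]
eef_rot: [3.14, -0.001, 1.555]
force: [2.6, -0.4, 6.0]
grip_width: 0.0174
grip_force: 20.0
```

>>> {"method": "move_arm", "body": {"increments": [[0, 0.136, 0.215, 0, 0, 0, 0], [0, 0.103, 0.233, 0, 0, 0, 0], [0, 0.067, 0.246, 0, 0, 0, 0], [0, 0.03, 0.253, 0, 0, 0, 0], [0, -0.009, 0.255, 0, 0, 0, 0], [0, 0, 0, 0, 0, 0, 0]]}}

```text
time_s: 62.25
ee_pos: [0.479, 0.299, 0.0879]
eef_rot: [3.141, -0.001, 1.554]
force: [4.1, 3.9, 1.0]
grip_width: 0.0174
grip_force: 20.0
```

>>> {"method": "move_arm", "body": {"increments": [[0, -0.047, 0.251, 0, 0, 0, 0], [0, -0.084, 0.241, 0, 0, 0, 0], [0, -0.12, 0.225, 0, 0, 0, 0], [0, -0.15, 0.205, 0, 0, 0, 0], [0, -0.18, 0.18, 0, 0, 0, 0], [0, 0, 0, 0, 0, 0, 0], [0, 0, 0, 0, 0, 0, 0]]}}

```text
time_s: 62.95
ee_pos: [0.5324, 0.2682, 0.0876]
eef_rot: [-3.141, 0.001, 1.555]
force: [-1.5, -2.6, -0.9]
grip_width: 0.0175
grip_force: 20.0
```

>>> {"method": "move_arm", "body": {"increments": [[0, -0.04, 0.04, 0, 0, 0, 0], [0, 0, 0, 0, 0, 0, 0], [0, 0, 0, 0, 0, 0, 0]]}}

```text
time_s: 63.25
ee_pos: [0.5332, 0.2672, 0.0875]
eef_rot: [-3.138, 0.0, 1.555]
force: [-9.3, 3.1, 1.9]
grip_width: 0.0173
grip_force: 20.0
```

>>> {"method": "move_arm", "body": {"increments": [[0.7, 0, 0, 0, 0, 0, 0], [0.7, 0, 0, 0, 0, 0, 0], [0.7, 0, 0, 0, 0, 0, 0], [0.7, 0, 0, -0.5, 0, 0, 0], [0.7, 0, 0, -0.9, 0, 0, 0], [0.7, 0, 0, -0.9, 0, 0, 0], [0.7, 0, -0.5, -0.5, 0, 0, 0], [0.7, 0.7, -0.7, 0, 0, 0, 0], [0.7, 0.7, -0.7, 0, 0, 0, 0], [0.7, 0.5, -0.7, 0, 0, 0, 0], [0.7, 0, 0, 0, 0, 0, 0], [0.7, 0, 0, 0, 0, 0, 0]]}}

```text
time_s: 64.45
ee_pos: [0.4062, 0.364, 0.2282]
eef_rot: [3.141, -0.0, 1.556]
force: [-0.0, -0.1, -0.1]
grip_width: 0.0658
grip_force: 0.0
```

```bash
python3 - <<'E'
from h import *
go(400,350)
p=ctrl.camera("top");s=ctrl.camera("scene")
for c in(p,s):
    K=c["color"].max(2)<50; m=np.zeros(K.shape,np.uint8)
    a,b=proj(c,(.531,.271,.119)),proj(c,(.531,.271,.074));cc=((a+b)/2).astype(int)
    sub=K[cc[1]-14:cc[1]+15,cc[0]-14:cc[0]+15];r,q=np.nonzero(sub)
    print("knob expected",((a+b)/2).round(1),"found",(q.mean()+cc[0]-14).round(1) if len(q) else None,(r.mean()+cc[1]-14).round(1) if len(q) else None,len(q))
for y in(38,84,130): print(y,fit([p],463,y,-.02,.008))
for n,y,z in(("T1",-190,.112),("T2",-144,.112),("M",-98,.098),("S1",-52,.084),("S2",-6,.084)):
    u=proj(p,(.461+.018*(y+98)/1000,y/1000,z));c=int(round(u[0]))
    g=p["color"][240:285,c-3:c+4].astype(int).mean(1)[:,0];print(n,u[1].round(1)," ".join(str(int(v)) for v in g[4:36]))
E
```

```text
at [406.2 364.  228.2] rot [ 3.141 -0.     1.556] w 65.8 t 64.5 -> total units [-0.282 -0.12  -0.   ] 
knob expected [144.6 229.4] found 144.9 228.4 70
knob expected [365.9 130.7] found 366.1 131.0 46
38 (np.float64(460.6), np.float64(45.8), np.float64(0.036), 'cost', np.float64(0.193))
84 (np.float64(462.0), np.float64(96.2), np.float64(0.035), 'cost', np.float64(0.266))
130 (np.float64(462.7), np.float64(127.2), np.float64(0.027), 'cost', np.float64(0.207))
T1 261.9 40 37 37 30 68 127 108 91 170 233 232 230 231 231 231 231 232 231 231 232 232 232 232 232 232 232 232 233 234 226 172 91
T2 261.1 39 38 37 41 117 96 176 233 232 230 231 231 231 231 232 232 232 232 232 232 232 232 232 233 233 233 235 221 202 229 107 79
M 260.2 40 38 29 95 101 165 234 231 231 231 230 231 231 232 232 231 232 232 232 232 232 233 232 233 233 236 184 222 241 107 77 82
S1 259.3 37 20 145 154 89 154 234 232 231 231 230 231 231 232 232 231 232 232 232 232 232 232 233 232 233 236 179 236 115 76 79 83
S2 258.5 32 120 130 89 127 233 232 230 230 230 230 231 230 231 231 231 231 232 231 231 232 231 233 233 235 200 233 144 81 80 80 81
```

```bash
python3 - <<'E'
from h import *
for n in("top","scene"):
    c=ctrl.camera(n);m=brown(c)
    for dx in(-9,-6,-3,0,3,6):
      U=np.zeros(m.shape,np.float32)
      for y in(40,86,132): U=np.maximum(U,sil(c,(463.4+.018*(y-40)+dx)/1000,y/1000,-.018,z0=.008))
      D=cv2.dilate(U,np.ones((5,5)))>0
      print(n,dx,round(float((U*m).sum()/np.maximum(U,m*D).sum()),3))
    # brown extents per block column in the picture, along the world x line through each centre at top
    for y in(40,86,132):
      print([ "".join("#" if m[int(round(v)),int(round(u))] else "." for u,v in [proj(c,(x/1000,y/1000,.07)) for x in range(420,506,3)])])
E
```

```text
top -9 0.725
top -6 0.792
top -3 0.867
top 0 0.873
top 3 0.774
top 6 0.692
['......##################...#.']
['.#....#################.....#']
['......##################.....']
scene -9 0.477
scene -6 0.483
scene -3 0.488
scene 0 0.487
scene 3 0.485
scene 6 0.476
['.................############']
['.................############']
['......######.....############']
```

```bash
python3 -c "
from station import ctrl
print(ctrl.hand_in())"
```

```text
the job is handed in; nothing more can be done
None
```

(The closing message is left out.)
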